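# Level the flower shop's display shelf with a spirit level

### The job

Take the orange spirit level out of its sloping rack and stand it upright on its thin edge, lengthways on the white display shelf, and let go of it. Then turn the black knob of the shelf's levelling foot until the bubble comes to rest between the two black lines. Finally press down on the standing level from above, steadily but not hard, touching nothing but the level, and finish while still pressing, with the bubble centred; leave the vase, the ribbon spool and the flower pot alone.

Things in the scene. Friction and masses are not known exactly. Their poses are not given: they have to be found in the camera images.
- level_mid (a point): centre of the orange spirit level, a bar 24 (own x) x 200 (y) x 50 mm (z, its height). Its upper thin edge carries a yellow-green vial in the middle 84 mm, solid orange either side. It starts leaning in the rack, own z tilted 0.6 rad from vertical, top edge towards the robot, lower edge 60 mm above the table. The rack holds only the outer 35 mm of each end: the middle 130 mm is free on both faces
- bubble (a joint): place of the white bubble (14 mm long) in the level's vial, in m along the level's own y; 0 = midway between the two black lines, up to 0.003 either way is still wholly between them. It runs to the higher end, 0.35 m per rad of slope along the level, and settles in half a second once the level stands still
- board_mid (a point): middle of the upper face of the white shelf board, 120 mm (own x) by 280 mm (own y, lengthways), z normal to the face, about 100 mm above the table. The board is hinged 130 mm from here at its own +y end and slopes along own y only; at the start its own -y end, where the knob is, is too low
- knob_grip (a point): middle of the round black knob of the levelling foot: 40 mm diameter, 30 mm tall, axis upright, on a tongue at the shelf's own -y end, 180 mm from board_mid; its top is 15 mm above this point, which lies on the axis. It turns with the knob and rises with that end of the shelf
- knob (a joint): angle of the knob in rad, 0 to 4.6, growing clockwise seen from above; clockwise raises the knob's end of the shelf, by 0.020 rad of slope (6 mm at the knob) per rad of turn. At the start it needs 1.1 to 2.3 rad clockwise. It takes 0.12 N m and stays where it is left, also when the shelf is pressed
- level: the whole spirit level, about 0.25 kg; origin at the middle of its lower thin edge, axes as level_mid. For the final press about 10 N on top of it is right; the shelf should feel 6 to 30 N in all, the level's own weight (2.5 N) included
- board: the shelf board with its tongue and knob; origin on the hinge line at the own +y end, 20 mm below its upper face
- vase: green glass vase, 72 mm wide at the rim, 130 mm tall, stands to the left of the shelf, beyond the rack; origin under its middle; leave it alone
- spool: red ribbon spool, 56 mm wide, 40 mm tall, stands between robot and shelf; origin under its middle; leave it alone
- pot: small terracotta flower pot, 72 mm wide, 65 mm tall, stands to the right, on the robot's side of the knob; origin under its middle; leave it alone
There are look-alikes about, which are no part of the job. There is more than one size of the level; the job needs the largest.

How it is judged:
By the outcome, as a careful person would: the job done as asked, in the order asked, and still so for the second after the job is handed in, while the arm keeps its last pose, push and grip.
It also fails if it takes over 72 s, if anything falls off the work surface, if the arm or the gripper's body presses on something with over 40 N, if the wrist force passes 120 N, or if a joint passes its speed limit or range.

### The arm

A 6-joint arm with a two-finger parallel gripper is mounted at the origin on the work surface. World frame = base frame: x ahead of the robot, y to its left, z up, the work surface at z = 0. Lengths are in m, angles in rad, forces in N, time in s.
With the tool pointing down it reaches from about 0.375 to 0.9 m from the base axis. Payload 3.1 kg.
Tool frame: the origin (TCP) lies on the centre line of the jaws, within the pads' length; the fingertips stand robot.tip_reach ahead of it and the grasp point (between the pads) is the TCP (robot.tip_reach is the distance from the TCP to the fingertips, in m); z points along the fingers, y is the direction in which the jaws open and shut (so a half turn about z gives the same grasp; the last joint's range is limited). The gripper opens to 87 mm and grips with 3 to 60 N. Pads are 19 mm wide; open, the fingers measure 117 mm over their backs; the gripper's body (75 mm by 190 mm) begins 51 mm behind the grasp point.
Start: joints at [1.091, 0.527, 1.433, -0, 1.181, -0.178], TCP at [0.186, 0.597, 0.242] pointing down, gripper open.
Joint ranges: [-3.08, 3.08], [-0.75, 2.2], [0.22, 2.44], [-1.43, 4.57], [0, 2.65], [-2.85, 2.85]. Speed limits (rad/s): [2.79, 2.79, 3.14, 3.14, 3.14, 3.14].

### API

Orientations are given as a unit quaternion [x, y, z, w].
In Python, from rig import telemetry, viewer, robot gives the robot as it stands. The module is installed in compiled form; this text tells all that it offers.
- The arm moves only by the tool step_arm, never from a script. Its argument "targets" is a list of rows, each an object of numbers: "dx", "dy", "dz": the shift along the tool's x, y, z in m; "rx", "ry", "rz": the turn, a rotation vector about the tool's x, y, z in degrees. In form: [{"dx": .., "dy": .., "dz": .., "rx": .., "ry": .., "rz": ..}, ...]. A call has exactly 5 rows; each row is the pose to reach, as a shift and turn from the pose measured when the call began, along the tool's axes at that moment; what a row does not reach only later rows make up. A row lasts 1/8 s, in which the tool goes at most 62.5 mm and 10.7 degrees, less where a joint would pass 70% of its speed; a pose out of reach is approached as far as the arm can. A call with a gripper value outside its range is refused whole. "gripper" is the opening, from 0 (shut) to 1 (fully open), set as the call begins (left out, the last holds). The fingers move at their own pace and stop on an object; "force" is the grip in N (left out, the last holds). Time passes only in rows, so rows that repeat a pose let the fingers close, or fill a call up. It gives the time, the measured TCP pose, the force and the opening at its end, in the units of the state.
- telemetry.get_obs(): the state, without advancing time (a new reading comes with each control period).
- viewer.camera(name): name is "side" or "top"; returns a dict with "img" (480x640x3 uint8, blue, green, red), "depth" (480x640 float32, m along the optical axis (not along the pixel's ray), 0 where there is no reading), "K" (3x3 intrinsics, pixels), "R" (3x3) and "t" (3): a world point X has camera coordinates R X + t. Camera axes: x right, y down, z forward; pixel columns grow to the right and rows downward; lengths in m; the calibration is good to about 2 mm. A picture is of the moment at which its call begins.
- robot.hand_in(): hands the job in, once; it reports no verdict.
The state is a dict: "time": time; "q": joint angles; "joint_velocities": joint speeds; "joint_torque": joint torques, N m; "position": TCP position; "tool_rot": TCP orientation; "ft_force": force on the tool from outside, world axes, zero at the start; "moment": the same for the moment, N m; "grip_width": finger opening in m.
Only numpy, scipy, OpenCV 4.12 (cv2) and the standard library are available. Lean on these libraries where they do the work, as an engineer would, in place of code of your own. Each camera call takes 0.05 s, during which the arm holds its last target.

## Working session

There is one attempt and no reset: what is moved stays moved. The work goes in short steps, Python scripts to look and compute and a tool call to move; the robot and the scene stay as the last step left them, time stands still between calls to the robot, and variables do not carry over. Pictures are saved under pics/ and viewed, and the job is handed in when it is done.

Besides the shell and the picture viewer there is one more tool, called by a JSON object that holds its "method" and its "body", one argument or row to a line. step_arm: Moves the arm, as the interface text tells. Its arguments: {"type":"object","properties":{"targets":{"type":"array"},"gripper":{"type":"number"},"force":{"type":"number"}},"required":["targets"]}

```bash
mkdir -p pics; cat > h.py <<'E'
import numpy as np, cv2
from rig import telemetry, viewer, robot
from scipy.spatial.transform import Rotation as Ro
def cam(n):
    c=viewer.camera(n); return c
def px(c,u,v,win=1):
    d=c['depth'][v-win:v+win+1,u-win:u+win+1]; d=d[d>0]; z=np.median(d)
    p=np.linalg.inv(c['K'])@np.array([u,v,1.])*z
    return c['R'].T@(p-c['t'])
def cloud(c):
    v,u=np.mgrid[0:480,0:640]; z=c['depth']
    p=np.stack([u*z,v*z,z],-1)@np.linalg.inv(c['K']).T
    return (p-c['t'])@c['R']
def proj(c,X):
    p=c['K']@(c['R']@np.array(X)+c['t']); return p[:2]/p[2]
def state():
    o=telemetry.get_obs(); return o
E
python3 - <<'E'
from h import *
o=state(); print(o, robot.tip_reach)
for n in ['side','top']:
    c=cam(n); cv2.imwrite(f'pics/{n}0.png',c['img']); print(n,c['K'].tolist(),(-c['R'].T@c['t']).round(3),c['R'].round(3).tolist())
    np.savez(f'{n}0.npz',**c)
E
```

```text
{'time': 0.0, 'q': array([ 1.09051104e+00,  5.28488913e-01,  1.43389665e+00, -2.01431979e-05,
        1.18141945e+00, -1.78502766e-01]), 'joint_velocities': array([ 0.00137186, -0.00053135,  0.00146813,  0.00044035, -0.00086455,
       -0.00014431]), 'joint_torque': array([ 4.67739119e-04, -4.40041888e+01, -1.76588684e+01,  6.31766533e-02,
        5.81886142e-02, -1.81299079e-04]), 'position': array([0.18541494, 0.59613234, 0.24055943]), 'tool_rot': array([ 1.50315445e-01,  9.88637468e-01, -1.04972235e-03, -3.49002807e-04]), 'ft_force': array([ 0.41807408, -0.04648296, -0.5703919 ]), 'moment': array([-0.00697904,  0.00879873, -0.0222793 ]), 'grip_width': 0.08695015292784045} 0.019
side [[446.83156533027113, 0.0, 319.8151321568988], [0.0, 446.83156533027113, 239.63465257191496], [0.0, 0.0, 1.0]] [-0.182 -0.534  0.747] [[0.68, -0.733, -0.018], [-0.432, -0.38, -0.818], [0.592, 0.564, -0.575]]
top [[455.0159489563675, 0.0, 318.4776880298644], [0.0, 455.0159489563675, 248.37383969214434], [0.0, 0.0, 1.0]] [0.395 0.102 1.093] [[0.016, -1.0, 0.018], [-0.996, -0.017, -0.087], [0.088, -0.016, -0.996]]
```

View pics/side0.png

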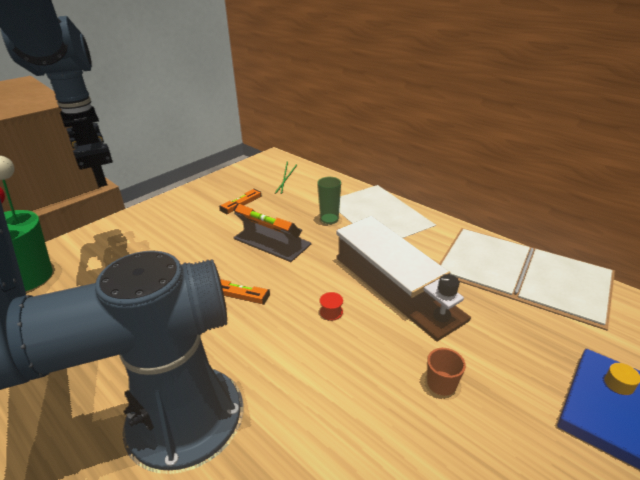

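View pics/top0.png

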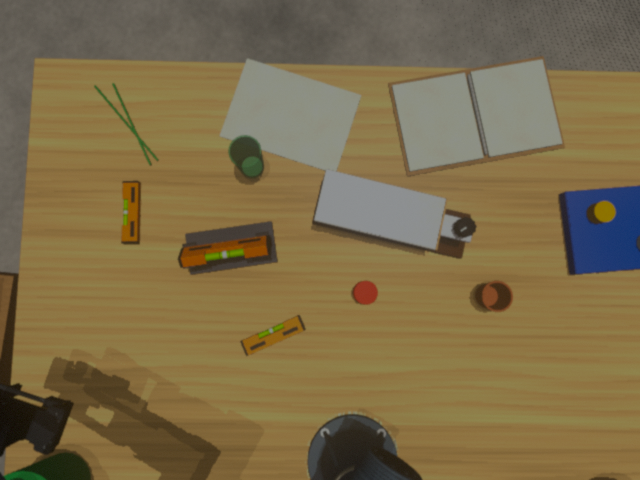

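The side view shows the level in its rack at about (268,222), the shelf at (390,255), the knob at (449,285), the pot at (445,372), the spool at (331,305) and the vase at (329,200). In the top view the level is at (225,253), the shelf at (380,210), the knob at (463,227), the spool at (365,292), the pot at (495,296) and the vase at (245,155). Next I'll enlarge and measure these.

```bash
python3 - <<'E'
from h import *
ct=dict(np.load('top0.npz')); cs=dict(np.load('side0.npz'))
a=cv2.resize(ct['img'][190:290,170:290],None,fx=5,fy=5,interpolation=cv2.INTER_CUBIC)
cv2.imwrite('pics/t_level.png',a)
a=cv2.resize(ct['img'][160:270,305:485],None,fx=4,fy=4,interpolation=cv2.INTER_CUBIC)
cv2.imwrite('pics/t_shelf.png',a)
a=cv2.resize(cs['img'][190:270,220:320],None,fx=6,fy=6,interpolation=cv2.INTER_CUBIC)
cv2.imwrite('pics/s_level.png',a)
P=cloud(ct)
img=ct['img'].astype(int)
# orange mask
b,g,r=[img[...,i] for i in range(3)]
m=(r>150)&(g<130)&(b<70); m[:, :170]=0; m[:,285:]=0; m[:220]=0; m[285:]=0
Q=P[m]; Q=Q[(Q[:,2]>0.03)]; print('orange',len(Q),Q.mean(0),Q.min(0),Q.max(0))
# board: white
m=np.zeros(b.shape,bool); m[165:255,310:450]=1; m&=(np.abs(P[...,2]-.095)<.02)
Q=P[m]; co=np.linalg.lstsq(np.c_[Q[:,:2],np.ones(len(Q))],Q[:,2],rcond=None)[0]; print('board plane',co,len(Q))
res=Q[:,2]-np.c_[Q[:,:2],np.ones(len(Q))]@co; k=abs(res)<.004; Q=Q[k]
co=np.linalg.lstsq(np.c_[Q[:,:2],np.ones(len(Q))],Q[:,2],rcond=None)[0]; print('board plane',co,len(Q))
rect=cv2.minAreaRect((Q[:,:2]*1000).astype(np.float32)); print(rect, cv2.boxPoints(rect))
E
```

```text
<stdin>:14: RuntimeWarning: Mean of empty slice.
  ret = um.true_divide(
Traceback (most recent call last):
ValueError: zero-size array to reduction operation minimum which has no identity
```

View pics/t_level.png

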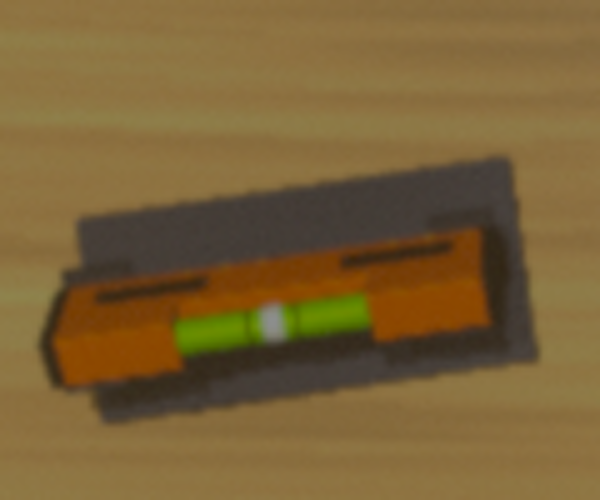

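View pics/t_shelf.png

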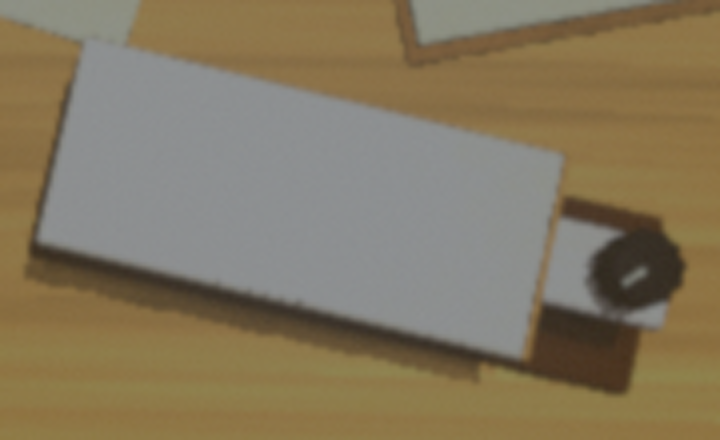

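View pics/s_level.png

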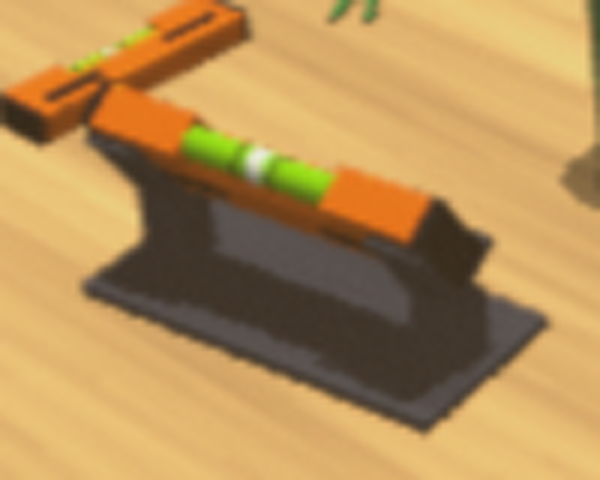

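```bash
python3 - <<'E'
from h import *
ct=dict(np.load('top0.npz')); cs=dict(np.load('side0.npz'))
P=cloud(ct)
def T(u,v,ox,oy,s): return ox+u/s, oy+v/s
for nm,(u,v) in dict(topstripL=(115,362),topstripR=(430,315),backL=(150,310),backR=(420,262),bub=(272,322),back_mid=(270,285), stripRend=(480,308),stripLend=(70,370),backRend=(478,245),backLend=(80,310)).items():
    U,V=T(u,v,170,190,5); print(nm,round(U),round(V),px(ct,round(U),round(V)).round(4), ct['img'][round(V),round(U)])
for nm,(u,v) in dict(c1=(92,50),c2=(552,162),c3=(520,350),c4=(45,238),knob=(636,272),mid=(300,200),knob2=(660,255),tongue=(570,260)).items():
    U,V=T(u,v,305,160,4); print(nm,round(U),round(V),px(ct,round(U),round(V)).round(4))
b=np.zeros((480,640),bool); b[165:255,310:450]=1
m=b&(np.abs(P[...,2]-.095)<.02); Q=P[m]
A=np.c_[Q[:,:2],np.ones(len(Q))]
for i in range(4):
    co=np.linalg.lstsq(A,Q[:,2],rcond=None)[0]; k=abs(Q[:,2]-A@co)<.003; Q=Q[k];A=A[k]
print('plane',co,len(Q)); rect=cv2.minAreaRect((Q[:,:2]*1000).astype(np.float32)); print(rect, cv2.boxPoints(rect))
# objects
for n,(u,v) in dict(vase=(245,150),spool=(365,292),pot=(495,292)).items(): print(n,px(ct,u,v).round(3))
E
```

```text
topstripL 193 262 [0.4484 0.3581 0.0978] [  0  72 140]
topstripR 256 253 [0.4703 0.2215 0.0995] [  0  71 139]
backL 200 252 [0.4706 0.3439 0.0973] [  7  63 120]
backR 254 242 [0.4957 0.2282 0.0862] [  2  58 112]
bub 224 254 [0.4668 0.2908 0.1007] [140 142 140]
back_mid 224 247 [0.4832 0.2936 0.0891] [  0  67 126]
stripRend 266 252 [0.4729 0.1998 0.0986] [  7  67 130]
stripLend 184 264 [0.4437 0.3775 0.0979] [  0  72 141]
backRend 266 239 [0.5032 0.2021 0.0828] [20 45 77]
backLend 186 252 [0.4708 0.3772 0.0869] [  4  64 121]
c1 328 172 [0.6535 0.0666 0.1007]
c2 443 200 [ 0.5978 -0.1936  0.0883]
c3 435 248 [ 0.4891 -0.1749  0.0878]
c4 316 220 [0.5456 0.0915 0.0986]
knob 464 228 [ 0.5301 -0.2279  0.1249]
mid 380 210 [ 0.5711 -0.0504  0.0959]
knob2 470 224 [ 0.539  -0.2411  0.1246]
tongue 448 225 [ 0.5414 -0.2047  0.0873]
plane [0.01108709 0.04212029 0.09018627] 6084
((571.05517578125, -62.994598388671875), (302.2705383300781, 120.35169219970703), 77.67365264892578) [[ 480.00223 -197.7995 ]
 [ 597.5795  -223.49213]
 [ 662.10815   71.8103 ]
 [ 544.5308    97.50293]]
vase [0.715 0.26  0.05 ]
spool [ 0.389 -0.025  0.039]
pot [ 0.393 -0.34   0.007]
```

```bash
cat >> h.py <<'E'
from scipy.optimize import least_squares
def boxfit(Q,x0,hs,ftilt=None):
    # params x,y,z,yaw,tilt : own z tilted by tilt toward own -x? ; R=Rz(yaw)*Ry(tilt)
    hs=np.array(hs)
    def sd(p):
        R=Ro.from_euler('ZY',[p[3],p[4]]).as_matrix()
        L=(Q-p[:3])@R; d=np.abs(L)-hs
        return np.linalg.norm(np.maximum(d,0),axis=1)+np.minimum(d.max(1),0)
    def f(p): return np.r_[sd(p), 0 if ftilt is None else (p[4]-ftilt)*20]
    s=least_squares(f,x0,loss='soft_l1',f_scale=.002); return s.x,np.abs(sd(s.x))
E
python3 - <<'E'
from h import *
ct=dict(np.load('top0.npz')); cs=dict(np.load('side0.npz'))
Qs=[]
for c,roi in((ct,(170,290,225,275)),(cs,(232,305,200,238))):
    P=cloud(c); h=cv2.cvtColor(c['img'],cv2.COLOR_BGR2HSV)
    m=(h[...,1]>200)&(h[...,0]<45)&(c['depth']>0)
    mm=np.zeros_like(m); mm[roi[2]:roi[3],roi[0]:roi[1]]=1
    m&=mm; Q=P[m]; k=(Q[:,2]>.06)&(np.abs(Q[:,1]-.285)<.125)&(np.abs(Q[:,0]-.46)<.07); print(len(Q),k.sum()); Qs.append(Q[k])
for Q in (Qs[0],Qs[1],np.vstack(Qs)):
    x,r=boxfit(Q,[.47,.288,.08,.16,-.6],[.012,.1,.025],-.6); print(x.round(4),np.median(r),np.percentile(r,90))
E
```

```text
1349 1348
420 360
[ 0.4765  0.2863  0.0791  0.1632 -0.6   ] 0.0011232377990108133 0.0034140931122792883
[ 0.4749  0.3009  0.0824  0.1626 -0.6   ] 0.0014455971023796966 0.0033403279144285972
[ 0.4758  0.2883  0.0798  0.1634 -0.6   ] 0.0012605636090645246 0.0038617865607095065
```

```bash
cat >> h.py <<'E'
def drawbox(img,c,p,R,hs,col=(255,255,0)):
    for i in range(3):
        for a in (-1,1):
            for b in (-1,1):
                v=np.zeros(3); j,k=[x for x in range(3) if x!=i]; v[j]=a*hs[j]; v[k]=b*hs[k]
                e=np.zeros(3); e[i]=hs[i]
                A=proj(c,p+R@(v+e)); B=proj(c,p+R@(v-e))
                cv2.line(img,tuple(int(round(x*8)) for x in A),tuple(int(round(x*8)) for x in B),col,1,cv2.LINE_AA,3)
def over(c,boxes,roi,s,fn):
    x0,x1,y0,y1=roi; im=cv2.resize(c['img'],None,fx=s,fy=s,interpolation=cv2.INTER_CUBIC)
    c2=dict(c); K=c['K'].copy(); K[:2]*=s; c2['K']=K
    for p,R,hs in boxes: drawbox(im,c2,np.array(p),R,np.array(hs))
    cv2.imwrite(fn,im[y0*s:y1*s,x0*s:x1*s])
E
python3 - <<'E'
from h import *
ct=dict(np.load('top0.npz')); cs=dict(np.load('side0.npz'))
R=Ro.from_euler('ZY',[.163,-.6]).as_matrix(); p=[.476,.288,.0803]
yb=np.array([.2134,.977,.0435]); yb/=np.linalg.norm(yb); xb=np.array([.977,-.2134,0]); zb=np.cross(xb,yb); Rb=np.c_[xb,yb,zb]
bm=np.array([.5734,-.0521,.0943])
B=[(p,R,[.012,.1,.025]),(p,R,[.012,.042,.025]),(bm-.001*zb,Rb,[.06,.14,.001]),(bm-.18*yb+.015*zb,Rb,[.02,.02,.015])]
over(ct,B,(170,485,150,280),2,'pics/ov_t.png')
over(cs,B,(220,480,190,330),3,'pics/ov_s.png')
E
```

```text
(no output)
```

View pics/ov_t.png

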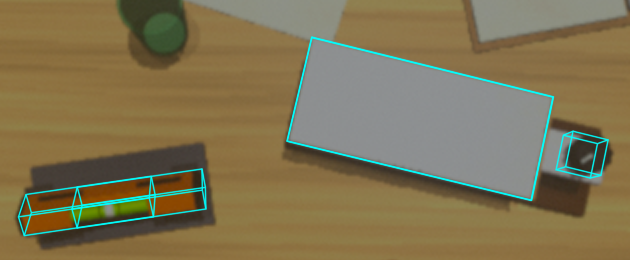

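View pics/ov_s.png

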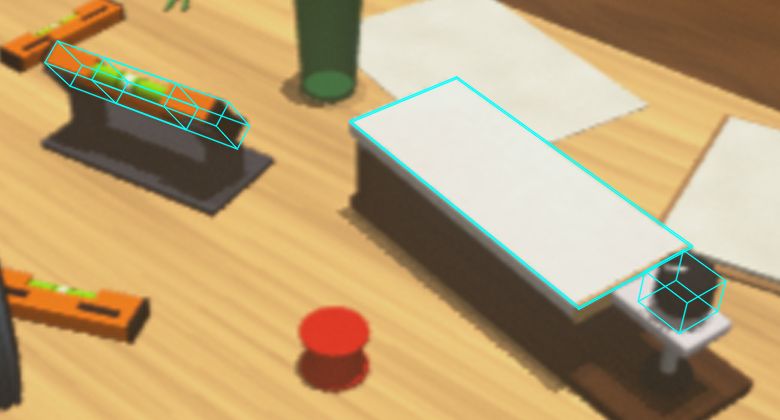

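The overlays agree with both pictures: the board outline sits on its edges, and the level box matches to about 2 mm. I'll plan the grasp approach from these poses.

```bash
cat >> h.py <<'E'
LV=np.array([.476,.289,.0803]); RL=Ro.from_euler('ZY',[.163,-.6]).as_matrix()
yb=np.array([.2134,.977,.0435]); yb/=np.linalg.norm(yb); xb=np.array([.977,-.2134,0]); zb=np.cross(xb,yb); RB=np.c_[xb,yb,zb]
BM=np.array([.5734,-.0521,.0943])
def toolR(RLv,flip):  # tool z=-Lz, tool y=+-Lx
    z=-RLv[:,2]; y=RLv[:,0]*(1 if flip else -1); return np.c_[np.cross(y,z),y,z]
def plan(p,R,frm=None):
    o=state()
    p0,R0=(o['position'],Ro.from_quat(o['tool_rot']).as_matrix()) if frm is None else frm
    d=R0.T@(np.array(p)-p0); rv=np.degrees(Ro.from_matrix(R0.T@R).as_rotvec())
    print('d mm',(d*1000).round(1),'rv',rv.round(2),'| t',round(o['time'],2),'pos',o['position'].round(4),'q',o['q'].round(2),'F',o['ft_force'].round(1),'w',round(o['grip_width'],4))
    return d,rv
E
python3 - <<'E'
from h import *
for f in (0,1):
    R=toolR(RL,f); print(f); plan(LV+.10*RL[:,2],R); 
R=toolR(RL,0);print((LV+.10*RL[:,2]))
E
```

```text
0
d mm [-318.3 -232.1   78.2] rv [  21.44  -34.94 -112.51] | t 0.1 pos [0.1854 0.5962 0.2407] q [ 1.09  0.53  1.43 -0.    1.18 -0.18] F [-0.3  0.4 -0.3] w 0.0869
1
d mm [-318.3 -232.1   78.2] rv [-30.87 -18.95  61.4 ] | t 0.1 pos [0.1854 0.5962 0.2407] q [ 1.09  0.53  1.43 -0.    1.18 -0.18] F [-0.3  0.4 -0.3] w 0.0869
[0.42028419 0.27983703 0.16283356]
```

{"method": "step_arm", "body": {
  "targets": [
    {"dx": -0.038, "dy": -0.028, "dz": 0.009, "rx": -3.7, "ry": -2.3, "rz": 7.4},
    {"dx": -0.076, "dy": -0.056, "dz": 0.018, "rx": -7.4, "ry": -4.6, "rz": 14.8},
    {"dx": -0.115, "dy": -0.084, "dz": 0.028, "rx": -11.1, "ry": -6.8, "rz": 22.1},
    {"dx": -0.153, "dy": -0.111, "dz": 0.037, "rx": -14.8, "ry": -9.1, "rz": 29.5},
    {"dx": -0.191, "dy": -0.139, "dz": 0.046, "rx": -18.5, "ry": -11.4, "rz": 36.8}
  ],
  "gripper": 1
}}

```text
time: 0.72
position: [0.327, 0.4053, 0.1947]
tool_rot: [0.452, 0.873, 0.141, 0.12]
ft_force: [0.6, -0.9, -0.1]
grip_width: 0.0873
```

```bash
python3 - <<'E'
from h import *
plan(LV+.10*RL[:,2],toolR(RL,1))
E
```

```text
d mm [-153.1  -10.2   43.9] rv [-12.24  -7.51  24.38] | t 0.72 pos [0.327  0.4053 0.1947] q [ 0.75  0.39  1.97 -0.3   0.45  0.38] F [ 0.6 -0.9 -0.1] w 0.0873
```

{"method": "step_arm", "body": {
  "targets": [
    {"dx": -0.038, "dy": -0.003, "dz": 0.011, "rx": -3.1, "ry": -1.9, "rz": 6.1},
    {"dx": -0.077, "dy": -0.005, "dz": 0.022, "rx": -6.1, "ry": -3.8, "rz": 12.2},
    {"dx": -0.115, "dy": -0.008, "dz": 0.033, "rx": -9.2, "ry": -5.6, "rz": 18.3},
    {"dx": -0.153, "dy": -0.01, "dz": 0.044, "rx": -12.2, "ry": -7.5, "rz": 24.4},
    {"dx": -0.153, "dy": -0.01, "dz": 0.044, "rx": -12.2, "ry": -7.5, "rz": 24.4}
  ]
}}

```text
time: 1.35
position: [0.4253, 0.2861, 0.1784]
tool_rot: [0.621, 0.731, 0.214, 0.186]
ft_force: [0.6, -0.5, 0.6]
grip_width: 0.087
```

```bash
python3 - <<'E'
from h import *
plan(LV,toolR(RL,1))
for n in ('top','side'):
    c=cam(n); over(c,[],(170,300,180,290) if n=='top' else (200,330,170,280),5,f'pics/pre_{n}.png')
E
```

```text
d mm [ -4.8 -11.  109.8] rv [-1.46  0.33  0.02] | t 1.35 pos [0.4253 0.2861 0.1784] q [ 0.47  0.43  2.14 -1.43  0.17  1.69] F [ 0.6 -0.5  0.6] w 0.087
```

View pics/pre_top.png

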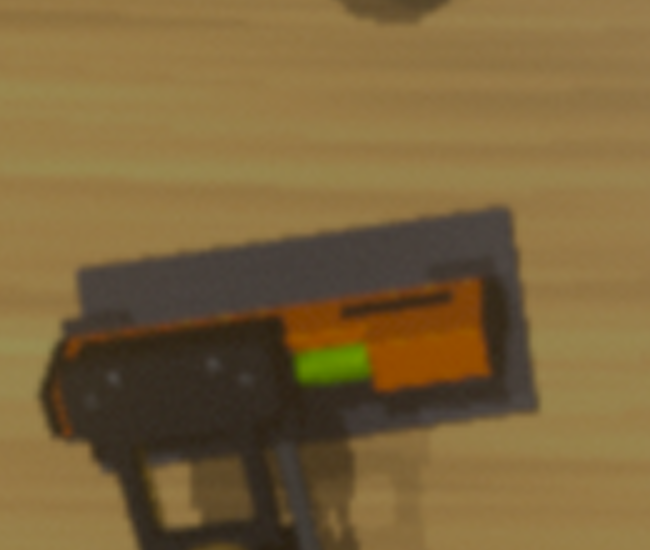

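View pics/pre_side.png

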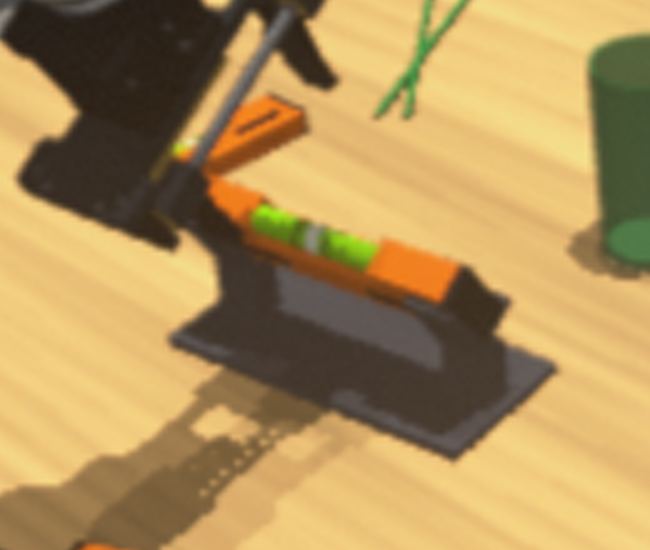

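The fingers are lined up behind the level, with the camera line of sight hiding its left half. Joint 4 is at its -1.43 limit and the wrist is near singular, so I need a kinematic model before going further.

```bash
cat > kin.py <<'E'
from h import *
D=[([1.09051,.52849,1.43390,0,1.18142,-.1785],[.18541,.59613,.24056])]
def ori(q): return (Ro.from_euler('ZYZYZ',[q[0],q[1]+q[2],q[3],q[4],q[5]])).as_matrix()
E
python3 - <<'E'
from kin import *
o=state(); q=o['q']; print(q.tolist(),o['position'].tolist())
R=Ro.from_quat(o['tool_rot']).as_matrix(); print(R.round(3)); print(ori(q).round(3))
q=D[0][0]; print(ori(q).round(3)); print(Ro.from_quat([1.50315445e-01,9.88637468e-01,-1.04972235e-03,-3.49002807e-04]).as_matrix().round(3))
E
```

```text
[0.46916952561492065, 0.42670811466731223, 2.1387395969424654, -1.420724055916772, 0.17356606973611627, 1.6787810254325182] [0.4255630091190492, 0.28533369535399844, 0.17820876834885072]
[[-0.158  0.829  0.537]
 [ 0.987  0.136  0.081]
 [-0.006  0.542 -0.84 ]]Traceback (most recent call last):
  File "<stdin>", line 3, in <module>
  File "kin.py", line 3, in ori
    def ori(q): return (Ro.from_euler('ZYZYZ',[q[0],q[1]+q[2],q[3],q[4],q[5]])).as_matrix()
                        ~~~~~~~~~~~~~^^^^^^^^^^^^^^^^^^^^^^^^^^^^^^^^^^^^^^^^^
  File "scipy/spatial/transform/_rotation.pyx", line 1413, in scipy.spatial.transform._rotation.Rotation.from_euler
ValueError: Expected axis specification to be a non-empty string of upto 3 characters, got ZYZYZ
```

```bash
cat > kin.py <<'E'
from h import *
D=[([1.09051,.52849,1.43390,0,1.18142,-.1785],[.18541,.59613,.24056]),
([.75,.39,1.97,-.3,.45,.38],[.327,.4053,.1947]),
([0.469170,0.426708,2.138740,-1.420724,0.173566,1.678781],[0.425563,0.285334,0.178209])]
def rz(a): return Ro.from_euler('z',a).as_matrix()
def ry(a): return Ro.from_euler('y',a).as_matrix()
def ori(q): return rz(q[0])@ry(q[1]+q[2])@rz(q[3])@ry(q[4])@rz(q[5])
def fk(q,g):
    h,l1,l2,L,a=g   # a: offset perpendicular at elbow
    R=ori(q); w=np.array([l1*np.sin(q[1]),0,h+l1*np.cos(q[1])])+ry(q[1]+q[2])@np.array([a,0,l2])
    return rz(q[0])@w+R[:,2]*L,R
E
python3 - <<'E'
from kin import *
o=state(); print(ori(o['q']).round(3)); print(ori(D[0][0]).round(3))
def f(g): return np.concatenate([fk(q,g)[0]-p for q,p in D])
s=least_squares(f,[.3,.4,.4,.25,0]); print(s.x,s.fun.round(4))
s=least_squares(lambda g:f([*g,0]),[.3,.4,.4,.25]); print(s.x,s.fun.round(4))
E
```

```text
[[-0.829 -0.158  0.537]
 [-0.136  0.987  0.081]
 [-0.542 -0.006 -0.84 ]]
[[-0.297 -0.955 -0.001]
 [-0.955  0.297 -0.002]
 [ 0.002  0.    -1.   ]]
[-1.31857409  1.08740402 -0.04749363 -0.31549408 -0.30748399] [ 0.1022 -0.0441 -0.0023  0.0047 -0.0408  0.0368  0.0135 -0.0024 -0.0345]
[-0.46660835  0.8960188   0.21446247 -0.00325618] [ 0.1149 -0.0196 -0.012   0.0317 -0.0706  0.0182  0.0077 -0.0651 -0.0062]
```

```bash
cat >> kin.py <<'E'
def fk(q,g):
    h,l1,l2,L,d,a=g
    R=ori(q)@rz(np.pi/2); w=np.array([l1*np.sin(q[1]),d,h+l1*np.cos(q[1])])+ry(q[1]+q[2])@np.array([a,0,l2])
    return rz(q[0])@w+R[:,2]*L,R
E
python3 - <<'E'
from kin import *
def f(g): return np.concatenate([fk(q,g)[0]-p for q,p in D])
for n in (0,1):
  s=least_squares(lambda g:f(g if n else [*g,0]),[.3,.4,.4,.25,.1]+[0]*n); print(s.x.round(4),s.fun.round(4))
E
```

```text
[-0.098   0.6911  0.2832  0.1483  0.097 ] [ 0.0103 -0.0104  0.0019 -0.0051  0.0011  0.0073  0.0029  0.0123 -0.0091]
[0.2603 0.5939 0.3872 0.2819 0.1104 0.1111] [ 0.0006 -0.0003  0.0002 -0.0004  0.0002 -0.0009  0.0001  0.0002  0.0007]
```

```bash
cat >> kin.py <<'E'
G=[0.2603,0.5939,0.3872,0.2819,0.1104,0.1111]
lo=np.array([-3.08,-.75,.22,-1.43,0,-2.85]); hi=np.array([3.08,2.2,2.44,4.57,2.65,2.85])
def ik(p,R,q0):
    def f(q):
        P,Rq=fk(q,G); return np.r_[(P-p)*5,Ro.from_matrix(R.T@Rq).as_rotvec()]
    s=least_squares(f,np.clip(q0,lo+.001,hi-.001),bounds=(lo,hi)); return s.x,np.linalg.norm(s.fun)
def tiltR(R,t): return R@Ro.from_euler('y',t).as_matrix()
E
python3 - <<'E'
from kin import *
o=state(); q0=o['q']
for t in (-.6,-.4,-.2,0,.2,.4,.6):
  for fl in (1,0):
    for s in ([0,0,0,0,.3,0],):
      for b in (0,.05,.1):
        R=tiltR(toolR(RL,fl),t); best=min((ik(LV-b*R[:,2],R,g) for g in (q0,[.5,.4,2.1,1.5,.3,-1],[.5,.4,2.1,0,.3,1],[.5,.4,2.1,3,.3,-1],[.5,.4,2.1,1.5,.3,1])),key=lambda r:r[1])
        print(t,fl,b,best[0].round(2),round(best[1],4))
E
```

```text
-0.6 1 0 [ 0.72  0.82  1.83 -1.26  0.87  1.79] 0.0
-0.6 1 0.05 [ 0.79  0.76  1.81 -1.15  0.93  1.71] 0.0
-0.6 1 0.1 [ 0.85  0.7   1.78 -1.05  1.    1.64] 0.0
-0.6 0 0 [0.   0.81 2.2  1.98 0.76 0.86] 0.0
-0.6 0 0.05 [-0.09  0.72  2.26  1.86  0.76  0.9 ] 0.0
-0.6 0 0.1 [-0.19  0.62  2.3   1.7   0.77  0.98] 0.0
-0.4 1 0 [ 0.64  0.76  1.93 -1.43  0.63  1.89] 0.0047
-0.4 1 0.05 [ 0.71  0.68  1.94 -1.3   0.68  1.79] 0.0
-0.4 1 0.1 [ 0.77  0.6   1.93 -1.16  0.74  1.68] 0.0
-0.4 0 0 [0.13 0.75 2.21 2.29 0.57 0.73] 0.0
-0.4 0 0.05 [0.07 0.65 2.27 2.17 0.56 0.8 ] 0.0
-0.4 0 0.1 [-0.    0.53  2.32  1.99  0.54  0.93] 0.0
-0.2 1 0 [ 0.55  0.69  1.98 -1.43  0.41  1.8 ] 0.0824
-0.2 1 0.05 [ 0.59  0.61  2.03 -1.43  0.43  1.82] 0.039
-0.2 1 0.1 [ 0.64  0.52  2.07 -1.37  0.46  1.79] 0.0
-0.2 0 0 [0.28 0.71 2.18 2.78 0.39 0.43] 0.0
-0.2 0 0.05 [0.26 0.6  2.24 2.69 0.34 0.51] 0.0
-0.2 0 0.1 [0.23 0.47 2.28 2.51 0.27 0.68] 0.0
0 1 0 [ 0.32  0.68  2.13  3.    0.24 -2.85] 0.1297
0 1 0.05 [ 0.44  0.55  2.09 -1.43  0.16  1.68] 0.1032
0 1 0.1 [ 0.46  0.45  2.15 -1.43  0.17  1.69] 0.0583
0 0 0 [ 0.42  0.7   2.
[... 362 characters left out ...]
 4.57  0.42 -1.04] 0.0221
0.2 0 0.1 [ 0.64  0.52  2.07 -1.37  0.46 -1.35] 0.0
0.4 1 0 [ 0.13  0.75  2.21  2.29  0.57 -2.41] 0.0
0.4 1 0.05 [ 0.07  0.65  2.27  2.17  0.56 -2.34] 0.0
0.4 1 0.1 [-0.    0.53  2.32  1.99  0.54 -2.21] 0.0
0.4 0 0 [ 0.64  0.76  1.93 -1.43  0.63 -1.25] 0.0047
0.4 0 0.05 [ 0.71  0.68  1.94 -1.3   0.68 -1.35] 0.0
0.4 0 0.1 [ 0.77  0.6   1.93 -1.16  0.74 -1.46] 0.0
0.6 1 0 [ 0.    0.81  2.2   1.98  0.76 -2.28] 0.0
0.6 1 0.05 [-0.09  0.72  2.26  1.86  0.76 -2.24] 0.0
0.6 1 0.1 [-0.19  0.62  2.3   1.7   0.77 -2.16] 0.0
0.6 0 0 [ 0.72  0.82  1.83 -1.26  0.87 -1.36] 0.0
0.6 0 0.05 [ 0.79  0.76  1.81 -1.15  0.93 -1.43] 0.0
0.6 0 0.1 [ 0.85  0.7   1.78 -1.05  1.   -1.5 ] 0.0
```

```bash
python3 - <<'E'
from h import *
for n in ('top','side'):
    c=cam(n); cv2.imwrite(f'pics/now_{n}.png',c['img'])
E
python3 - <<'E'
from kin import *
q=state()['q']
for t in (0,-.1,-.15,-.2):
  g=[.35,.7,2.15,3.0,.35,.2]
  for b in (0,.04,.08):
    R=tiltR(toolR(RL,0),t); x,e=ik(LV+.003*RL[:,2]-b*R[:,2],R,g); print(t,b,x.round(3),e.round(5)); g=x
  x,e=ik(LV+.003*RL[:,2]-b*R[:,2]+[0,0,.1],R,g); print('  up',x.round(3),e.round(5)); 
  for fl in (0,):
    R=tiltR(toolR(RB,0),t)
    for hgt in (.0,.1):
      x,e=ik(BM+RB@[0,.015,.028+hgt],R,[0,.6,1.8,0,.7,0]); print('  place',x.round(3),e.round(5)); 
# knob
K=BM+RB@[0,-.18,.015]
for a in np.radians([-120,-60,0,60,120,180]):
    R=Ro.from_euler('z',-a).as_matrix()@toolR(np.eye(3),0); x,e=ik(K,R,[-.3,.6,1.8,0,.7,0]); print('knob',np.degrees(a).round(),x.round(3),e.round(5))
E
```

```text
0 0 [ 0.421  0.691  2.125  3.657  0.296 -0.282] 0.0
0 0.04 [ 0.436  0.603  2.16   3.791  0.254 -0.407] 0.0
0 0.08 [ 0.453  0.51   2.185  4.03   0.21  -0.636] 0.0
  up [ 0.433  0.297  2.173  4.57   0.134 -1.218] 0.11688
  place [-0.178  0.626  1.682 -0.189  0.799 -2.85 ] 0.22581
  place [-0.177  0.488  1.594 -0.165  1.028 -2.85 ] 0.2602
-0.1 0 [0.35  0.693 2.159 3.162 0.318 0.135] 0.0
-0.1 0.04 [0.351 0.604 2.199 3.167 0.269 0.13 ] 0.0
-0.1 0.08 [0.351 0.506 2.231 3.177 0.203 0.12 ] 0.0
  up [ 0.346  0.275  2.185  3.757  0.    -0.464] 0.08126
  place [-0.189  0.62   1.692 -0.143  0.778 -2.85 ] 0.30331
  place [-0.195  0.481  1.599 -0.108  1.018 -2.85 ] 0.32925
-0.15 0 [0.313 0.697 2.172 2.952 0.347 0.303] 0.0
-0.15 0.04 [0.306 0.607 2.216 2.91  0.302 0.34 ] 0.0
-0.15 0.08 [0.298 0.509 2.251 2.832 0.242 0.413] 0.0
  up [0.298 0.248 2.137 0.473 0.161 2.786] 0.0
  place [-0.195  0.618  1.696 -0.119  0.771 -2.85 ] 0.34243
  place [-0.204  0.479  1.601 -0.079  1.016 -2.85 ] 0.364
-0.2 0 [0.276 0.703 2.184 2.774 0.385 0.437] 0.0
-0.2 0.04 [0.261 0.613 2.231 2.705 0.347 0.495] 0.0
-0.2 0.08 [0.243 0.515 2.268 2.586 0.296 0.603] 0.0
  up [0.243 0.247 2.154 0.879 0.201 2.339] 0.0
  place [-0.2    0.616  1.698 -0.095  0.766 -2.85 ] 0.38173
  place [-0.213  0.477  1.601 -0.051  1.016 -2.85 ] 0.39884
knob -120.0 [-0.595  0.661  1.663  0.     0.818  0.453] 0.0
knob -60.0 [-0.595  0.661  1.663  0.     0.818  1.5  ] 0.0
knob 0.0 [-0.595  0.661  1.663  0.     0.818  2.547] 0.0
knob 60.0 [-0.595  0.661  1.663 -0.     0.818 -2.689] 0.0
knob 120.0 [-0.595  0.661  1.663  0.     0.818 -1.642] 0.0
knob 180.0 [-0.595  0.661  1.663  0.     0.818 -0.595] 0.0
```

View pics/now_side.png

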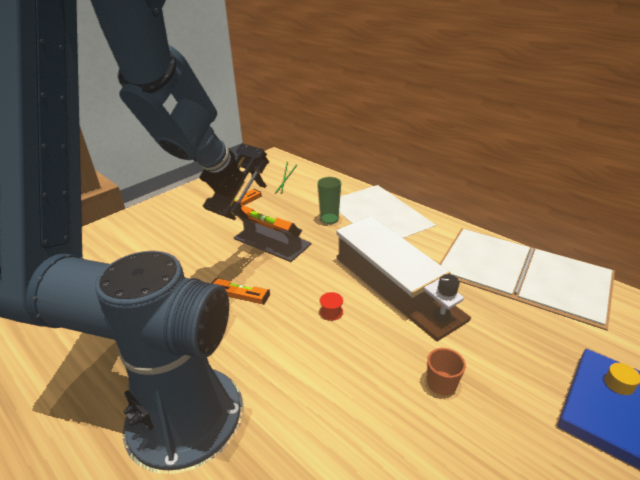

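View pics/now_top.png

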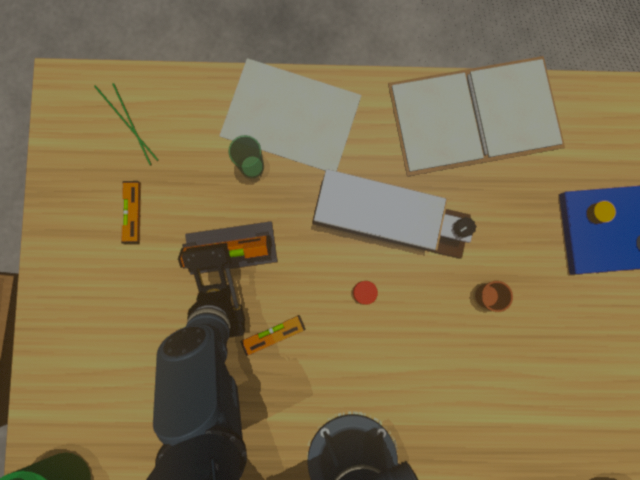

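```bash
python3 - <<'E'
from kin import *
o=state(); p=o['position']; R=Ro.from_quat(o['tool_rot']).as_matrix()
for n,roi in (('top',(150,290,220,340)),('side',(170,320,120,260))):
    c=cam(n)
    B=[(p-.02*R[:,2]*0,R,[.0095,.0435,.019]),(p-R[:,2]*.101,R,[.0375,.095,.05])]
    over(c,B,roi,5,f'pics/gb_{n}.png'); print(proj(c,p))
E
```

```text
[217.95094532 272.04846792]
[250.45336255 197.21649922]
```

View pics/gb_top.png

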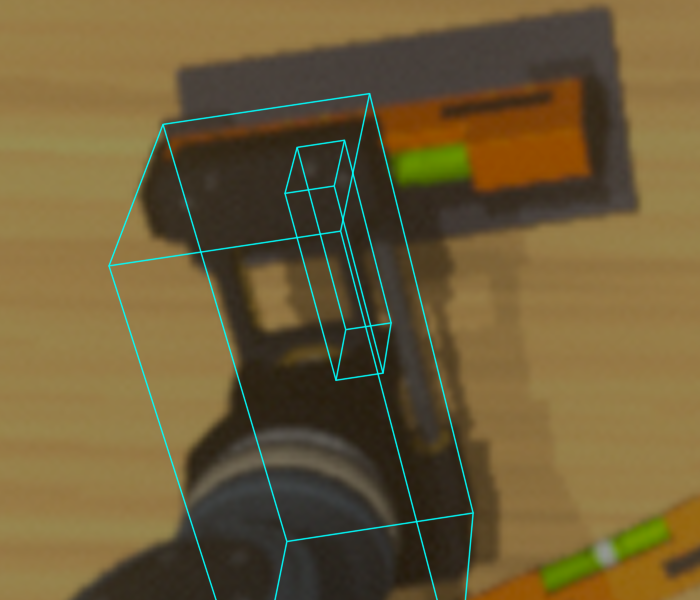

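View pics/gb_side.png

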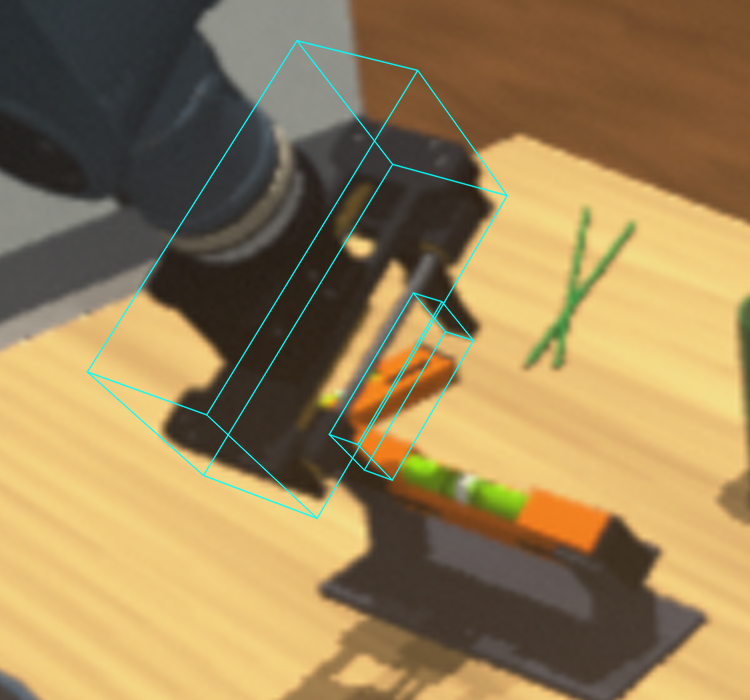

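The gripper body's 190 mm runs along the jaw axis, so leaning the tool about that axis is cheap. I'll lean about 0.3 rad, which moves joint 4 to its positive side, away from the limit.

```bash
cat >> kin.py <<'E'
def rows(qs,frm=None):
    o=state(); p0=o['position']; R0=Ro.from_quat(o['tool_rot']).as_matrix()
    for q in qs:
        P,R=fk(q,G); d=R0.T@(P-p0); rv=np.degrees(Ro.from_matrix(R0.T@R).as_rotvec())
        print((d*1000).round(0),rv.round(1),'P',P.round(3),'q',q.round(2))
E
python3 - <<'E'
from kin import *
o=state(); q0=o['q']; P,R=fk(q0,G); print('fk err',P-o['position'],Ro.from_matrix(R.T@Ro.from_quat(o['tool_rot']).as_matrix()).as_rotvec())
for t in (.3,.35):
  R=tiltR(toolR(RL,1),t); g=[.2,.6,2.2,2.5,.5,-2.5]
  for b in (0,.03,.06,.1): g,e=ik(LV+.003*RL[:,2]-b*R[:,2],R,g); print(t,b,g.round(3),e)
  rows([q0+(g-q0)*s for s in np.arange(1,17)/16])
E
```

```text
fk err [4.47431202e-05 2.20163143e-04 7.11204620e-04] [6.27237036e-17 2.24294868e-16 3.01224362e-16]
0.3 0 [ 0.202  0.719  2.202  2.497  0.474 -2.519] 9.549621830414378e-11
0.3 0.03 [ 0.178  0.655  2.24   2.433  0.457 -2.473] 3.95385527561456e-11
0.3 0.06 [ 0.152  0.586  2.274  2.347  0.436 -2.405] 1.118246838401809e-10
0.3 0.1 [ 0.113  0.485  2.31   2.18   0.404 -2.264] 4.045607272355047e-09
[-16. -15.   2.] [ 3.1 -1.6 -0.5] P [0.415 0.27  0.169] q [ 0.45  0.43  2.15 -1.2   0.19  1.43]
[-29. -33.   3.] [ 6.6 -2.6 -0.9] P [0.404 0.255 0.159] q [ 0.43  0.43  2.16 -0.97  0.2   1.18]
[-38. -51.   3.] [10.2 -2.7 -1.3] P [0.39  0.243 0.149] q [ 0.41  0.44  2.17 -0.75  0.22  0.94]
[-42. -68.   2.] [13.7 -2.  -1.5] P [0.376 0.236 0.14 ] q [ 0.38  0.44  2.18 -0.52  0.23  0.69]
[-43. -85.   0.] [16.9 -0.4 -1.7] P [0.361 0.233 0.133] q [ 0.36  0.44  2.19 -0.3   0.24  0.44]
[-40. -98.  -2.] [19.6  2.  -1.7] P [0.348 0.234 0.127] q [ 0.34  0.45  2.2  -0.07  0.26  0.2 ]
[ -33. -108.   -4.] [21.5  4.9 -1.7] P [0.338 0.239 0.124] q [ 0.32  0.45  2.21  0.15  0.27 -0.05]
[ -25. -114.   -6.] [22.4  8.
[... 1999 characters left out ...]
.24  0.55  0.34 -0.52]
[ -17. -122.   -9.] [24.1 15.6 -1. ] P [0.321 0.252 0.12 ] q [ 0.21  0.47  2.25  0.76  0.36 -0.76]
[  -9. -113.   -8.] [21.8 19.1 -0.6] P [0.328 0.262 0.124] q [ 0.19  0.48  2.26  0.98  0.38 -1.  ]
[ -3. -98.  -6.] [18.3 21.9 -0.1] P [0.341 0.27  0.13 ] q [ 0.16  0.48  2.27  1.2   0.4  -1.25]
[ -3. -79.  -2.] [13.9 23.6  0.2] P [0.358 0.273 0.137] q [ 0.13  0.49  2.29  1.42  0.42 -1.49]
[ -9. -58.   3.] [ 8.9 24.   0.4] P [0.379 0.271 0.145] q [ 0.11  0.49  2.3   1.64  0.43 -1.74]
[-21. -35.   8.] [ 3.6 22.9  0.4] P [0.403 0.262 0.153] q [ 0.08  0.5   2.31  1.86  0.45 -1.98]
[-41. -13.  14.] [-1.5 20.3  0.1] P [0.428 0.246 0.16 ] q [ 0.05  0.5   2.32  2.07  0.47 -2.22]
```

```bash
cat > p1.py <<'E'
from kin import *
o=state(); q0=o['q']; p0=o['position']; R0=Ro.from_quat(o['tool_rot']).as_matrix()
R=tiltR(toolR(RL,1),.3); g=np.array([.2,.6,2.2,2.3,.4,-2.4]); pt=LV+.003*RL[:,2]-.1*R[:,2]; g,e=ik(pt,R,g)
x=q0
n=18
for i in range(1,n+1):
    s=i/n; q=q0+(g-q0)*s; Rr=fk(q,G)[1]; p=p0+(pt-p0)*s+np.array([-.03,0,.05])*np.sin(np.pi*s)
    xo=x; x,e=ik(p,Rr,x); d=R0.T@(p-p0); rv=np.degrees(Ro.from_matrix(R0.T@Rr).as_rotvec())
    print((d*1000).round(0),rv.round(1),x.round(2),round(e,4),abs(x-xo).max().round(2))
E
python3 p1.py
```

```text
[-1. -0. -9.] [ 2.8 -1.5 -0.4] [ 0.48  0.4   2.1  -0.93  0.24  1.19] 0.0 0.49
[ -2.  -1. -19.] [ 5.8 -2.4 -0.8] [ 0.49  0.38  2.07 -0.65  0.32  0.9 ] 0.0 0.29
[ -4.  -1. -27.] [ 9.  -2.8 -1.1] [ 0.48  0.36  2.04 -0.47  0.41  0.71] 0.0 0.19
[ -5.  -1. -35.] [12.2 -2.4 -1.4] [ 0.47  0.34  2.01 -0.33  0.49  0.56] 0.0 0.15
[ -7.  -2. -41.] [15.2 -1.4 -1.6] [ 0.44  0.33  1.98 -0.22  0.56  0.43] 0.0 0.13
[ -8.  -2. -46.] [17.9  0.3 -1.7] [ 0.42  0.32  1.96 -0.12  0.61  0.31] 0.0 0.12
[-10.  -3. -50.] [20.1  2.6 -1.7] [ 0.38  0.31  1.95 -0.03  0.66  0.19] 0.0 0.12
[-12.  -4. -52.] [21.6  5.3 -1.6] [0.34 0.3  1.95 0.07 0.68 0.07] 0.0 0.12
[-14.  -4. -52.] [22.4  8.3 -1.5] [ 0.3   0.3   1.96  0.16  0.69 -0.05] 0.0 0.12
[-16.  -5. -50.] [22.4 11.4 -1.2] [ 0.26  0.3   1.98  0.26  0.69 -0.17] 0.0 0.13
[-18.  -6. -47.] [21.5 14.4 -0.9] [ 0.22  0.3   2.    0.37  0.67 -0.31] 0.0 0.14
[-20.  -7. -42.] [19.7 17.2 -0.5] [ 0.18  0.31  2.04  0.49  0.63 -0.46] 0.0 0.15
[-23.  -8. -36.] [17.2 19.4 -0.2] [ 0.14  0.32  2.08  0.64  0.58 -0.64] 0.0 0.17
[-25.  -9. -28.] [14.  20.9  0.1] [ 0.11  0.34  2.12  0.81  0.52 -0.84] 0.0 0.21
[-28. -10. -19.] [10.3 21.5  0.3] [ 0.09  0.37  2.17  1.04  0.46 -1.1 ] 0.0 0.26
[-31. -11.  -9.] [ 6.3 21.2  0.4] [ 0.08  0.4   2.22  1.35  0.41 -1.43] 0.0 0.33
[-33. -12.   1.] [ 2.3 19.9  0.3] [ 0.09  0.44  2.27  1.75  0.39 -1.84] 0.0 0.41
[-36. -13.  12.] [-1.5 17.4  0.2] [ 0.11  0.48  2.31  2.18  0.4  -2.26] 0.0 0.43
```

Good, this path is smooth and keeps clear of the scene. I'll run it.

{"method": "step_arm", "body": {
  "targets": [
    {"dx": -0.001, "dy": 0, "dz": -0.01, "rx": 2.8, "ry": -1.5, "rz": -0.4},
    {"dx": -0.003, "dy": -0.001, "dz": -0.023, "rx": 7.4, "ry": -2.6, "rz": -1.0},
    {"dx": -0.005, "dy": -0.001, "dz": -0.035, "rx": 12.2, "ry": -2.4, "rz": -1.4},
    {"dx": -0.008, "dy": -0.002, "dz": -0.046, "rx": 17.9, "ry": 0.3, "rz": -1.7},
    {"dx": -0.012, "dy": -0.004, "dz": -0.052, "rx": 21.6, "ry": 5.3, "rz": -1.6}
  ]
}}

```text
time: 2.28
position: [0.3998, 0.2667, 0.2147]
tool_rot: [0.63, 0.765, 0.099, 0.09]
ft_force: [0.8, -1.4, 0.2]
grip_width: 0.0871
```

```bash
cat > p2.py <<'E'
from kin import *
import sys
def path(pt,Rt,g,n,bump=np.zeros(3),q0=None):
    o=state(); q0=o['q']; p0=o['position']; R0=Ro.from_quat(o['tool_rot']).as_matrix()
    g,e=ik(pt,Rt,g); print('t',o['time'],'q0',q0.round(2),'goal',g.round(3),round(e,5),'F',o['ft_force'].round(1))
    x=q0
    for i in range(1,n+1):
        s=i/n; q=q0+(g-q0)*s; Rr=fk(q,G)[1]; p=p0+(pt-p0)*s+np.array(bump)*np.sin(np.pi*s)
        xo=x; x,e=ik(p,Rr,x); d=R0.T@(p-p0); rv=np.degrees(Ro.from_matrix(R0.T@Rr).as_rotvec())
        print((d*1000).round(1),rv.round(1),'p',p.round(3),x.round(2),round(e,4),abs(x-xo).max().round(2))
E
python3 - <<'E'
from p2 import *
R=tiltR(toolR(RL,1),.3); path(LV+.003*RL[:,2]-.1*R[:,2],R,[.11,.48,2.31,2.18,.4,-2.26],10,[0,0,.03])
E
```

```text
t 2.275 q0 [ 0.4   0.31  1.98 -0.12  0.6   0.29] goal [ 0.113  0.485  2.31   2.18   0.404 -2.264] 0.0 F [ 0.8 -1.4  0.2]
[-2.1  3.2 -3.2] [ 2.9  6.5 -2.1] p [0.402 0.265 0.219] [ 0.31  0.3   1.97  0.12  0.65 -0.03] 0.0 0.32
[-4.2  6.2 -5.5] [ 3.9 12.8 -3.6] p [0.405 0.264 0.222] [ 0.22  0.3   1.97  0.32  0.69 -0.29] 0.0 0.26
[-6.3  8.7 -6.2] [ 3.  18.4 -4.5] p [0.408 0.262 0.223] [ 0.15  0.3   2.    0.49  0.72 -0.52] 0.0 0.23
[-8.3 10.6 -4.5] [ 0.6 23.  -4.8] p [0.41  0.26  0.222] [ 0.09  0.31  2.03  0.65  0.71 -0.73] 0.0 0.21
[-10.3  11.8  -0.2] [-2.8 26.  -4.7] p [0.413 0.259 0.218] [ 0.04  0.32  2.08  0.82  0.69 -0.93] 0.0 0.21
[-12.3  12.2   7. ] [-6.8 27.4 -4.2] p [0.415 0.257 0.211] [ 0.01  0.34  2.14  1.01  0.64 -1.15] 0.0 0.22
[-14.2  11.8  16.8] [-10.9  27.   -3.5] p [0.418 0.256 0.202] [ 0.    0.37  2.19  1.23  0.58 -1.39] 0.0 0.24
[-16.1  10.8  28.9] [-14.6  25.   -2.6] p [0.421 0.254 0.19 ] [ 0.01  0.41  2.25  1.5   0.51 -1.66] 0.0 0.27
[-18.    9.4  42.8] [-17.5  21.6  -1.8] p [0.423 0.252 0.176] [ 0.05  0.45  2.29  1.83  0.45 -1.96] 0.0 0.33
[-19.9   7.7  57.4] [-19.1  17.   -1.1] p [0.426 0.251 0.162] [ 0.11  0.48  2.31  2.18  0.4  -2.26] 0.0 0.35
```

{"method": "step_arm", "body": {
  "targets": [
    {"dx": -0.002, "dy": 0.003, "dz": -0.003, "rx": 2.9, "ry": 6.5, "rz": -2.1},
    {"dx": -0.004, "dy": 0.006, "dz": -0.006, "rx": 3.9, "ry": 12.8, "rz": -3.6},
    {"dx": -0.006, "dy": 0.009, "dz": -0.006, "rx": 3.0, "ry": 18.4, "rz": -4.5},
    {"dx": -0.008, "dy": 0.011, "dz": -0.005, "rx": 0.6, "ry": 23.0, "rz": -4.8},
    {"dx": -0.01, "dy": 0.012, "dz": 0, "rx": -2.8, "ry": 26.0, "rz": -4.7}
  ]
}}

```text
time: 2.9
position: [0.4137, 0.2594, 0.2186]
tool_rot: [0.556, 0.789, 0.255, -0.064]
ft_force: [-0.3, 0.7, 0.1]
grip_width: 0.087
```

```bash
python3 - <<'E'
from p2 import *
R=tiltR(toolR(RL,1),.3); path(LV+.003*RL[:,2]-.1*R[:,2],R,[.11,.48,2.31,2.18,.4,-2.26],5)
E
```

```text
t 2.9 q0 [ 0.04  0.32  2.08  0.82  0.69 -0.94] goal [ 0.113  0.485  2.31   2.18   0.404 -2.264] 0.0 F [-0.3  0.7  0.1]
[-6.7 -2.   9.4] [-5.8  2.9 -1.3] p [0.416 0.258 0.207] [-0.01  0.37  2.17  1.13  0.64 -1.31] 0.0 0.37
[-13.5  -4.   18.9] [-11.    2.9  -1.8] p [0.419 0.256 0.196] [-0.03  0.41  2.24  1.43  0.61 -1.65] 0.0 0.34
[-20.2  -6.   28.3] [-14.8   0.3  -1.6] p [0.421 0.254 0.184] [-0.02  0.45  2.3   1.72  0.57 -1.94] 0.0 0.29
[-27.   -8.   37.8] [-16.6  -4.1  -1. ] p [0.423 0.253 0.173] [ 0.04  0.48  2.32  1.98  0.51 -2.15] 0.0 0.26
[-33.7  -9.9  47.2] [-16.   -9.6  -0.1] p [0.426 0.251 0.162] [ 0.11  0.48  2.31  2.18  0.4  -2.26] 0.0 0.2
```

{"method": "step_arm", "body": {
  "targets": [
    {"dx": -0.006, "dy": -0.002, "dz": 0.008, "rx": -5.0, "ry": 2.5, "rz": -1.1},
    {"dx": -0.012, "dy": -0.0035, "dz": 0.016, "rx": -9.5, "ry": 2.9, "rz": -1.7},
    {"dx": -0.02, "dy": -0.006, "dz": 0.028, "rx": -14.8, "ry": 0.3, "rz": -1.6},
    {"dx": -0.027, "dy": -0.008, "dz": 0.038, "rx": -16.6, "ry": -4.1, "rz": -1.0},
    {"dx": -0.034, "dy": -0.01, "dz": 0.047, "rx": -16.0, "ry": -9.6, "rz": -0.1}
  ]
}}

```text
time: 3.52
position: [0.4275, 0.2519, 0.1657]
tool_rot: [0.573, 0.749, 0.324, 0.072]
ft_force: [1.4, -0.6, 0.8]
grip_width: 0.0869
```

```bash
python3 - <<'E'
from p2 import *
R=tiltR(toolR(RL,1),.3); plan(LV+.003*RL[:,2]-.1*R[:,2],R); path(LV+.003*RL[:,2],R,[.2,.7,2.2,2.45,.47,-2.5],5)
for n in ('top','side'):
    c=cam(n); over(c,[],(160,300,180,300) if n=='top' else (200,340,150,280),5,f'pics/pre2_{n}.png')
E
```

```text
d mm [-1.6 -3.8  2. ] rv [ 0.28 -1.48  0.11] | t 3.52 pos [0.4275 0.2519 0.1657] q [ 0.09  0.48  2.31  2.1   0.43 -2.21] F [ 1.4 -0.6  0.8] w 0.0869
t 3.525 q0 [ 0.09  0.48  2.31  2.1   0.43 -2.21] goal [ 0.202  0.719  2.202  2.497  0.474 -2.519] 0.0 F [ 1.4 -0.6  0.8]
[-0.8 -0.9 20.4] [-0.   0.   0.1] p [0.437 0.259 0.149] [ 0.11  0.53  2.29  2.21  0.45 -2.3 ] 0.0 0.11
[-1.7 -1.7 40.8] [-0.  -0.1  0.2] p [0.446 0.267 0.133] [ 0.13  0.59  2.28  2.29  0.46 -2.37] 0.0 0.08
[-2.5 -2.6 61.2] [ 0.  -0.4  0.2] p [0.456 0.274 0.116] [ 0.16  0.63  2.25  2.37  0.47 -2.43] 0.0 0.07
[-3.3 -3.4 81.6] [ 0.1 -0.9  0.2] p [0.465 0.281 0.099] [ 0.18  0.68  2.23  2.43  0.48 -2.48] 0.0 0.07
[ -4.1  -4.3 102. ] [ 0.3 -1.5  0.1] p [0.474 0.289 0.083] [ 0.2   0.72  2.2   2.5   0.47 -2.52] 0.0 0.06
```

View pics/pre2_side.png

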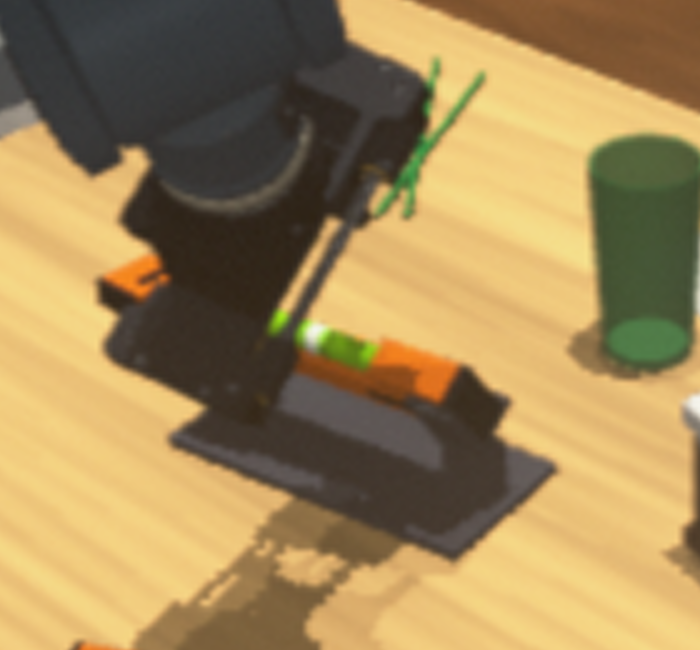

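View pics/pre2_top.png

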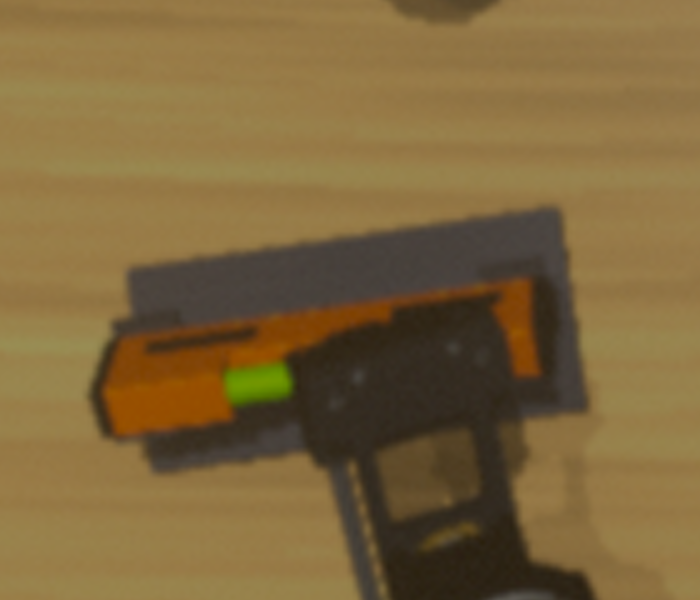

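The gripper sits behind the level and leans towards its right end, and the rack is clear. Advancing now.

{"method": "step_arm", "body": {
  "targets": [
    {"dx": -0.002, "dy": -0.003, "dz": 0.012, "rx": 0.3, "ry": -1.0, "rz": 0.1},
    {"dx": -0.003, "dy": -0.004, "dz": 0.024, "rx": 0.3, "ry": -1.5, "rz": 0.1},
    {"dx": -0.004, "dy": -0.004, "dz": 0.042, "rx": 0.3, "ry": -1.5, "rz": 0.1},
    {"dx": -0.004, "dy": -0.004, "dz": 0.058, "rx": 0.3, "ry": -1.5, "rz": 0.1},
    {"dx": -0.004, "dy": -0.004, "dz": 0.07, "rx": 0.3, "ry": -1.5, "rz": 0.1}
  ]
}}

```text
time: 4.25
position: [0.4581, 0.2793, 0.1081]
tool_rot: [0.575, 0.75, 0.317, 0.078]
ft_force: [-0.5, -0.5, 0.2]
grip_width: 0.0873
```

```bash
python3 - <<'E'
from p2 import *
R=tiltR(toolR(RL,1),.3); plan(LV+.003*RL[:,2],R)
E
```

```text
d mm [-3.   0.2 31.4] rv [-0.06 -0.42  0.26] | t 4.25 pos [0.4581 0.2793 0.1081] q [ 0.17  0.65  2.24  2.4   0.46 -2.45] F [-0.5 -0.5  0.2] w 0.0873
```

{"method": "step_arm", "body": {
  "targets": [
    {"dx": -0.001, "dy": 0, "dz": 0.01, "rx": 0, "ry": -0.4, "rz": 0.3},
    {"dx": -0.002, "dy": 0, "dz": 0.02, "rx": 0, "ry": -0.4, "rz": 0.3},
    {"dx": -0.003, "dy": 0, "dz": 0.031, "rx": 0, "ry": -0.4, "rz": 0.3},
    {"dx": -0.003, "dy": 0, "dz": 0.031, "rx": 0, "ry": -0.4, "rz": 0.3},
    {"dx": -0.003, "dy": 0, "dz": 0.031, "rx": 0, "ry": -0.4, "rz": 0.3}
  ]
}}

```text
time: 4.88
position: [0.4737, 0.2884, 0.0829]
tool_rot: [0.578, 0.749, 0.315, 0.08]
ft_force: [0.7, 0.5, 0.2]
grip_width: 0.0871
```

```bash
python3 - <<'E'
from p2 import *
R=tiltR(toolR(RL,1),.3); plan(LV+.003*RL[:,2],R)
for n in ('top','side'):
    c=cam(n); over(c,[],(160,300,180,300) if n=='top' else (200,340,150,280),5,f'pics/gr_{n}.png')
E
```

```text
d mm [0.  0.5 0.5] rv [-0.09 -0.02 -0.05] | t 4.88 pos [0.4737 0.2884 0.0829] q [ 0.2   0.72  2.2   2.48  0.47 -2.51] F [0.7 0.5 0.2] w 0.0871
```

View pics/gr_side.png

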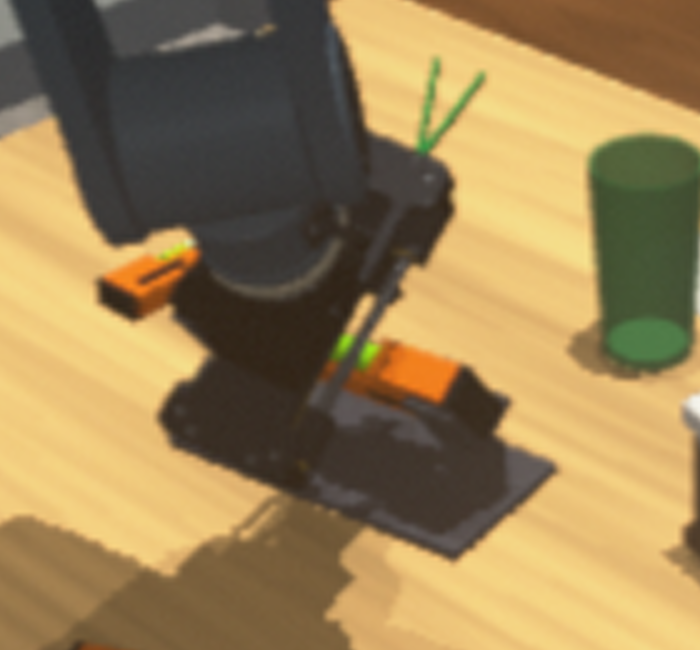

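The jaws straddle the middle of the level and show no contact force. Closing.

{"method": "step_arm", "body": {
  "targets": [
    {"dx": 0, "dy": 0, "dz": 0, "rx": 0, "ry": 0, "rz": 0},
    {"dx": 0, "dy": 0, "dz": 0, "rx": 0, "ry": 0, "rz": 0},
    {"dx": 0, "dy": 0, "dz": 0, "rx": 0, "ry": 0, "rz": 0},
    {"dx": 0, "dy": 0, "dz": 0, "rx": 0, "ry": 0, "rz": 0},
    {"dx": 0, "dy": 0, "dz": 0, "rx": 0, "ry": 0, "rz": 0}
  ],
  "gripper": 0.1,
  "force": 35
}}

```text
time: 5.6
position: [0.4738, 0.2884, 0.0832]
tool_rot: [0.578, 0.749, 0.315, 0.08]
ft_force: [0.1, 0.8, -0.5]
grip_width: 0.0449
```

```bash
python3 - <<'E'
from p2 import *
o=state(); print(o['grip_width'],o['ft_force'],o['position'])
R=tiltR(toolR(RL,1),.3); print(RL[:,2]); 
# retreat along level z 80mm
path(LV+.083*RL[:,2],R,[.15,.6,2.27,2.3,.43,-2.4],5)
Rp=tiltR(toolR(RB,1),.3)
for h in (.0,.03,.1,.15):
   x,e=ik(BM+RB@[0,.015,.028+h],Rp,[0,.6,1.8,.3,.7,.3]); print(h,x.round(3),e)
E
```

```text
0.044949052161633335 [ 0.11362246  0.82712534 -0.45093406] [0.47375129 0.28842192 0.08318193]
[-0.55715807 -0.09162971  0.82533561]
t 5.6 q0 [ 0.2   0.72  2.2   2.48  0.47 -2.51] goal [ 0.207  0.528  2.275  2.334  0.385 -2.334] 0.0 F [ 0.1  0.8 -0.5]
[  4.7   0.  -15.1] [0.  0.1 0. ] p [0.465 0.287 0.096] [ 0.2   0.68  2.22  2.47  0.46 -2.49] 0.0 0.04
[  9.5   0.1 -30.3] [0.  0.2 0. ] p [0.456 0.286 0.109] [ 0.2   0.65  2.24  2.44  0.44 -2.46] 0.0 0.04
[ 14.2   0.1 -45.4] [0.  0.2 0. ] p [0.447 0.284 0.123] [ 0.2   0.61  2.25  2.41  0.43 -2.42] 0.0 0.04
[ 18.9   0.1 -60.6] [-0.   0.1 -0. ] p [0.439 0.283 0.136] [ 0.2   0.57  2.26  2.37  0.41 -2.38] 0.0 0.04
[ 23.7   0.2 -75.7] [-0.1 -0.  -0. ] p [0.43  0.281 0.149] [ 0.21  0.53  2.28  2.33  0.38 -2.33] 0.0 0.05
0.0 [-0.426  0.643  1.687  0.423  0.931 -0.487] 2.6827340511051126e-15
0.03 [-0.429  0.597  1.667  0.404  0.992 -0.456] 3.402176239822473e-15
0.1 [-0.434  0.5    1.607  0.37   1.139 -0.393] 1.2658864844057982e-14
0.15 [-0.438  0.44   1.552  0.354  1.249 -0.352] 2.899858419370694e-14
```

Still closing at 45 mm, so I'll give it another period.

{"method": "step_arm", "body": {
  "targets": [
    {"dx": 0, "dy": 0, "dz": 0, "rx": 0, "ry": 0, "rz": 0},
    {"dx": 0, "dy": 0, "dz": 0, "rx": 0, "ry": 0, "rz": 0},
    {"dx": 0, "dy": 0, "dz": 0, "rx": 0, "ry": 0, "rz": 0},
    {"dx": 0, "dy": 0, "dz": 0, "rx": 0, "ry": 0, "rz": 0},
    {"dx": 0, "dy": 0, "dz": 0, "rx": 0, "ry": 0, "rz": 0}
  ]
}}

```text
time: 6.22
position: [0.474, 0.2885, 0.0833]
tool_rot: [0.578, 0.749, 0.315, 0.08]
ft_force: [0.1, 0.3, 0.5]
grip_width: 0.0237
```

{"method": "step_arm", "body": {
  "targets": [
    {"dx": 0.003, "dy": 0, "dz": -0.01, "rx": 0, "ry": 0.1, "rz": 0},
    {"dx": 0.0075, "dy": 0, "dz": -0.024, "rx": 0, "ry": 0.1, "rz": 0},
    {"dx": 0.013, "dy": 0, "dz": -0.042, "rx": 0, "ry": 0.1, "rz": 0},
    {"dx": 0.019, "dy": 0, "dz": -0.06, "rx": 0, "ry": 0, "rz": 0},
    {"dx": 0.024, "dy": 0, "dz": -0.076, "rx": 0, "ry": 0, "rz": 0}
  ]
}}

```text
time: 6.85
position: [0.4272, 0.2811, 0.1498]
tool_rot: [0.578, 0.749, 0.314, 0.079]
ft_force: [-0.2, -0.1, -2.2]
grip_width: 0.0234
```

```bash
python3 - <<'E'
from p2 import *
for n in ('top','side'):
    c=cam(n); over(c,[],(160,300,180,300) if n=='top' else (200,340,150,280),5,f'pics/lift_{n}.png')
Rp=tiltR(toolR(RB,1),.3)
path(BM+RB@[0,.015,.028+.1],Rp,[-.43,.5,1.6,.37,1.14,-.39],15,[0,0,.06])
E
```

```text
t 6.95 q0 [ 0.2   0.52  2.28  2.32  0.38 -2.32] goal [-0.434  0.5    1.607  0.37   1.139 -0.393] 0.0 F [ 0.2  0.3 -2.2]
[-18.7  14.9 -17.1] [-2.7  2.8  1.6] p [0.437 0.26  0.168] [ 0.09  0.5   2.31  2.19  0.48 -2.27] 0.0 0.12
[-37.6  29.5 -33.7] [-4.7  5.6  3. ] p [0.447 0.238 0.184] [-0.02  0.48  2.32  2.03  0.57 -2.18] 0.0 0.16
[-56.7  43.5 -49.5] [-5.9  8.4  4.4] p [0.457 0.216 0.2  ] [-0.13  0.46  2.31  1.85  0.65 -2.07] 0.0 0.18
[-76.2  56.6 -64.1] [-6.3 11.   5.6] p [0.467 0.195 0.214] [-0.23  0.43  2.29  1.68  0.72 -1.95] 0.0 0.18
[-96.2  68.6 -77.2] [-5.9 13.2  6.8] p [0.476 0.173 0.226] [-0.31  0.42  2.25  1.51  0.79 -1.82] 0.0 0.16
[-116.7   79.4  -88.4] [-4.7 15.   8. ] p [0.486 0.152 0.236] [-0.37  0.4   2.19  1.37  0.85 -1.69] 0.0 0.15
[-137.9   88.7  -97.7] [-2.8 16.2  9.3] p [0.496 0.13  0.244] [-0.42  0.4   2.13  1.24  0.91 -1.56] 0.0 0.13
[-159.7   96.6 -105. ] [-0.2 16.7 10.8] p [0.506 0.108 0.249] [-0.45  0.4   2.07  1.12  0.96 -1.43] 0.0 0.13
[-182.1  103.  -110.1] [ 2.8 16.5 12.5] p [0.516 0.087 0.251] [-0.47  0.4   2.    1.01  1.01 -1.3 ] 0.0 0.13
[-205.1  108.  -113.3] [ 6.3 15.4 14.4] p [0.526 0.065 0.251] [-0.48  0.41  1.93  0.91  1.04 -1.17] 0.0 0.13
[-228.7  111.7 -114.8] [10.1 13.4 16.8] p [0.536 0.044 0.248] [-0.49  0.42  1.86  0.81  1.07 -1.03] 0.0 0.14
[-252.7  114.3 -114.6] [14.1 10.4 19.6] p [0.546 0.022 0.244] [-0.48  0.43  1.8   0.71  1.09 -0.89] 0.0 0.14
[-277.1  116.1 -113.3] [18.   6.5 22.8] p [0.556 0.    0.238] [-0.47  0.45  1.73  0.6   1.11 -0.73] 0.0 0.15
[-301.8  117.2 -111.1] [21.9  1.7 26.5] p [ 0.566 -0.021  0.23 ] [-0.45  0.47  1.67  0.49  1.12 -0.57] 0.0 0.16
[-326.6  118.1 -108.5] [25.5 -4.1 30.7] p [ 0.575 -0.043  0.223] [-0.43  0.5   1.61  0.37  1.14 -0.39] 0.0 0.18
```

View pics/lift_side.png

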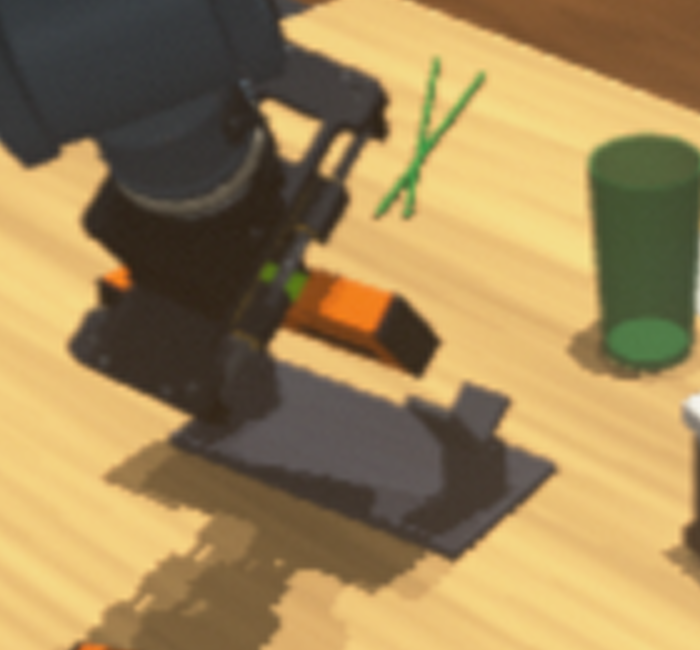

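The level is out of the rack and held at its middle, with the right end post empty at about (470,430). Carrying it towards the shelf.

{"method": "step_arm", "body": {
  "targets": [
    {"dx": -0.015, "dy": 0.012, "dz": -0.014, "rx": -2.2, "ry": 2.3, "rz": 1.3},
    {"dx": -0.037, "dy": 0.029, "dz": -0.034, "rx": -4.7, "ry": 5.6, "rz": 3.0},
    {"dx": -0.057, "dy": 0.043, "dz": -0.05, "rx": -5.9, "ry": 8.4, "rz": 4.4},
    {"dx": -0.076, "dy": 0.057, "dz": -0.064, "rx": -6.3, "ry": 11.0, "rz": 5.6},
    {"dx": -0.096, "dy": 0.069, "dz": -0.077, "rx": -5.9, "ry": 13.2, "rz": 6.8}
  ]
}}

```text
time: 7.58
position: [0.4764, 0.1724, 0.2265]
tool_rot: [0.577, 0.701, 0.421, 0.003]
ft_force: [0.8, -0.1, -1.3]
grip_width: 0.0238
```

```bash
python3 - <<'E'
from p2 import *
Rp=tiltR(toolR(RB,1),.3)
path(BM+RB@[0,.015,.028+.1],Rp,[-.43,.5,1.6,.37,1.14,-.39],10,[0,0,.02])
E
```

```text
t 7.575 q0 [-0.32  0.42  2.25  1.5   0.79 -1.81] goal [-0.434  0.5    1.607  0.37   1.139 -0.393] 0.0 F [ 0.8 -0.1 -1.3]
[-18.   11.8 -11.5] [1.9 1.6 1.8] p [0.486 0.151 0.232] [-0.37  0.41  2.19  1.35  0.85 -1.67] 0.0 0.15
[-36.2  23.3 -22.7] [4.3 2.6 3.7] p [0.496 0.129 0.237] [-0.41  0.41  2.12  1.21  0.91 -1.52] 0.0 0.15
[-55.1  34.  -33. ] [7.1 2.8 5.8] p [0.506 0.108 0.242] [-0.44  0.41  2.05  1.08  0.96 -1.38] 0.0 0.14
[-74.6  43.9 -42.4] [10.3  2.2  8.1] p [0.516 0.086 0.244] [-0.46  0.41  1.98  0.97  1.01 -1.24] 0.0 0.14
[-95.1  52.6 -50.6] [13.6  0.8 10.6] p [0.526 0.065 0.245] [-0.47  0.42  1.91  0.87  1.05 -1.1 ] 0.0 0.14
[-116.5   60.2  -57.5] [16.9 -1.6 13.3] p [0.536 0.043 0.243] [-0.48  0.43  1.84  0.77  1.09 -0.97] 0.0 0.14
[-138.8   66.7  -63.2] [20.  -4.8 16.2] p [0.546 0.022 0.24 ] [-0.47  0.45  1.78  0.67  1.11 -0.83] 0.0 0.14
[-161.9   72.2  -67.8] [22.9 -9.  19.4] p [0.556 0.    0.235] [-0.46  0.46  1.71  0.57  1.13 -0.69] 0.0 0.14
[-185.5   77.   -71.8] [ 25.3 -14.   22.9] p [ 0.566 -0.021  0.229] [-0.45  0.48  1.66  0.47  1.14 -0.55] 0.0 0.14
[-209.4   81.5  -75.3] [ 27.1 -19.8  26.6] p [ 0.575 -0.043  0.223] [-0.43  0.5   1.61  0.37  1.14 -0.39] 0.0 0.15
```

{"method": "step_arm", "body": {
  "targets": [
    {"dx": -0.018, "dy": 0.012, "dz": -0.012, "rx": 1.9, "ry": 1.6, "rz": 1.8},
    {"dx": -0.036, "dy": 0.023, "dz": -0.023, "rx": 4.3, "ry": 2.6, "rz": 3.7},
    {"dx": -0.055, "dy": 0.034, "dz": -0.033, "rx": 7.1, "ry": 2.8, "rz": 5.8},
    {"dx": -0.075, "dy": 0.044, "dz": -0.042, "rx": 10.3, "ry": 2.2, "rz": 8.1},
    {"dx": -0.095, "dy": 0.053, "dz": -0.051, "rx": 13.6, "ry": 0.8, "rz": 10.6}
  ]
}}

```text
time: 8.2
position: [0.5255, 0.0637, 0.2447]
tool_rot: [0.633, 0.689, 0.336, -0.11]
ft_force: [-0.2, -0.2, -2.7]
grip_width: 0.0236
```

```bash
python3 - <<'E'
from p2 import *
Rp=tiltR(toolR(RB,1),.3)
path(BM+RB@[0,.015,.028+.09],Rp,[-.43,.5,1.6,.37,1.14,-.39],5,[0,0,.0])
E
```

```text
t 8.2 q0 [-0.48  0.42  1.91  0.86  1.06 -1.1 ] goal [-0.433  0.513  1.617  0.374  1.118 -0.402] 0.0 F [-0.2 -0.2 -2.7]
[-22.4   7.9  -5.2] [ 3.3 -2.7  3.5] p [0.535 0.042 0.238] [-0.47  0.44  1.84  0.76  1.08 -0.95] 0.0 0.15
[-44.7  15.9 -10.5] [ 6.2 -6.1  7. ] p [0.545 0.021 0.232] [-0.47  0.46  1.78  0.66  1.1  -0.81] 0.0 0.14
[-67.1  23.8 -15.7] [  8.6 -10.   10.8] p [ 0.556 -0.     0.226] [-0.46  0.47  1.72  0.56  1.11 -0.67] 0.0 0.14
[-89.5  31.8 -21. ] [ 10.4 -14.5  14.6] p [ 0.566 -0.021  0.219] [-0.45  0.49  1.67  0.47  1.12 -0.54] 0.0 0.14
[-111.9   39.7  -26.2] [ 11.5 -19.4  18.4] p [ 0.576 -0.042  0.213] [-0.43  0.51  1.62  0.37  1.12 -0.4 ] 0.0 0.14
```

{"method": "step_arm", "body": {
  "targets": [
    {"dx": -0.022, "dy": 0.008, "dz": -0.005, "rx": 3.3, "ry": -2.7, "rz": 3.5},
    {"dx": -0.045, "dy": 0.016, "dz": -0.011, "rx": 6.2, "ry": -6.1, "rz": 7.0},
    {"dx": -0.067, "dy": 0.024, "dz": -0.016, "rx": 8.6, "ry": -10.0, "rz": 10.8},
    {"dx": -0.0895, "dy": 0.032, "dz": -0.021, "rx": 10.4, "ry": -14.5, "rz": 14.6},
    {"dx": -0.112, "dy": 0.04, "dz": -0.026, "rx": 11.5, "ry": -19.4, "rz": 18.4}
  ]
}}

```text
time: 8.82
position: [0.5752, -0.0429, 0.2118]
tool_rot: [0.768, 0.618, 0.131, -0.107]
ft_force: [-0.9, 0.3, -2.4]
grip_width: 0.0238
```

```bash
python3 - <<'E'
from p2 import *
Rp=tiltR(toolR(RB,1),.3)
plan(BM+RB@[0,.015,.028+.09],Rp)
o=state(); R=Ro.from_quat(o['tool_rot']).as_matrix()
Rl=tiltR(R,-.3)@toolR(np.eye(3),1).T; Rl=tiltR(R,-.3)@np.linalg.inv(toolR(np.eye(3),1)); p=o['position']-.003*Rl[:,2]
for n,roi in (('top',(290,450,150,270)),('side',(300,470,170,300))):
    c=cam(n); np.savez(f'held_{n}.npz',**c); over(c,[(p,Rl,[.012,.1,.025])],roi,4,f'pics/held_{n}.png')
E
```

```text
d mm [ 0.9  0.2 -0.9] rv [-0.14  0.16 -0.11] | t 8.82 pos [ 0.5752 -0.0429  0.2118] q [-0.44  0.51  1.61  0.37  1.12 -0.4 ] F [-0.9  0.3 -2.4] w 0.0238
```

View pics/held_side.png

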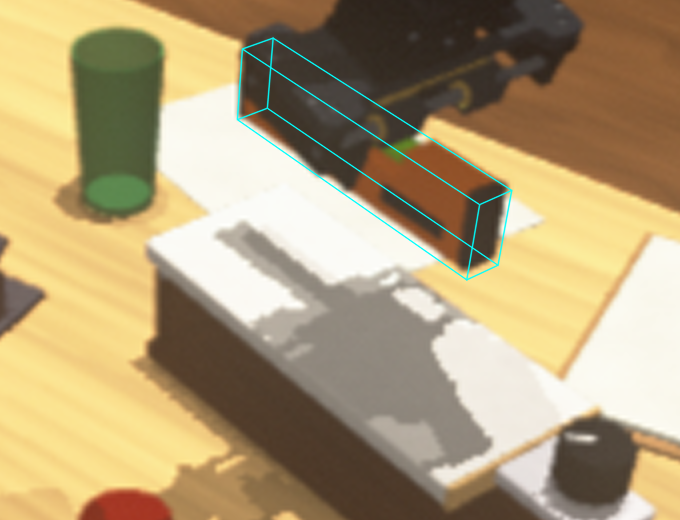

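View pics/held_top.png

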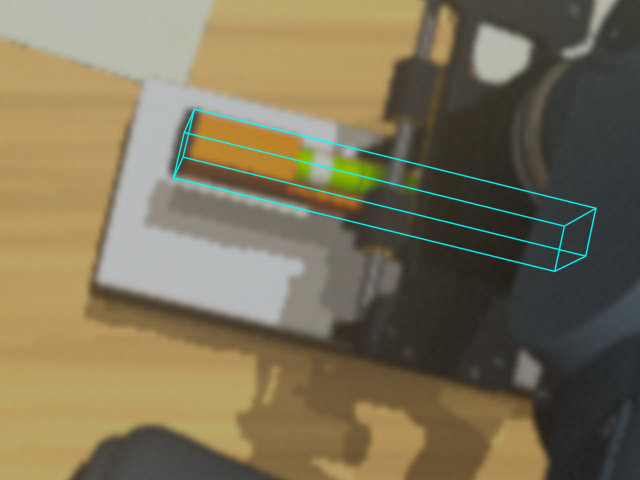

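The held level is upright and lies along the board, and the modelled box fits within about 4 mm in both pictures. Lowering it.

```bash
python3 - <<'E'
from p2 import *
Rp=tiltR(toolR(RB,1),.3)
plan(BM+RB@[0,.015,.028+.012],Rp)
E
```

```text
d mm [-22.5  -1.6  73.9] rv [0.05 0.07 0.1 ] | t 8.93 pos [ 0.5769 -0.043   0.2121] q [-0.44  0.52  1.61  0.37  1.12 -0.4 ] F [-1.   0.3 -1.7] w 0.0241
```

{"method": "step_arm", "body": {
  "targets": [
    {"dx": -0.005, "dy": 0, "dz": 0.016, "rx": 0, "ry": 0, "rz": 0},
    {"dx": -0.011, "dy": -0.001, "dz": 0.036, "rx": 0, "ry": 0, "rz": 0},
    {"dx": -0.017, "dy": -0.001, "dz": 0.056, "rx": 0, "ry": 0, "rz": 0},
    {"dx": -0.0225, "dy": -0.0016, "dz": 0.074, "rx": 0, "ry": 0, "rz": 0},
    {"dx": -0.0225, "dy": -0.0016, "dz": 0.074, "rx": 0, "ry": 0, "rz": 0}
  ]
}}

```text
time: 9.55
position: [0.5734, -0.0378, 0.1325]
tool_rot: [0.767, 0.618, 0.132, -0.11]
ft_force: [-0.1, 0.6, -3.1]
grip_width: 0.0237
```

```bash
python3 - <<'E'
from p2 import *
Rp=tiltR(toolR(RB,1),.3)
plan(BM+RB@[0,.015,.028],Rp)
for n,roi in (('side',(300,470,170,300)),):
    c=cam(n); over(c,[],roi,4,f'pics/low_{n}.png')
E
```

```text
d mm [-3.4  3.1  8.9] rv [-0.32 -0.06  0.01] | t 9.55 pos [ 0.5734 -0.0378  0.1325] q [-0.43  0.63  1.68  0.41  0.96 -0.48] F [-0.1  0.6 -3.1] w 0.0237
```

View pics/low_side.png

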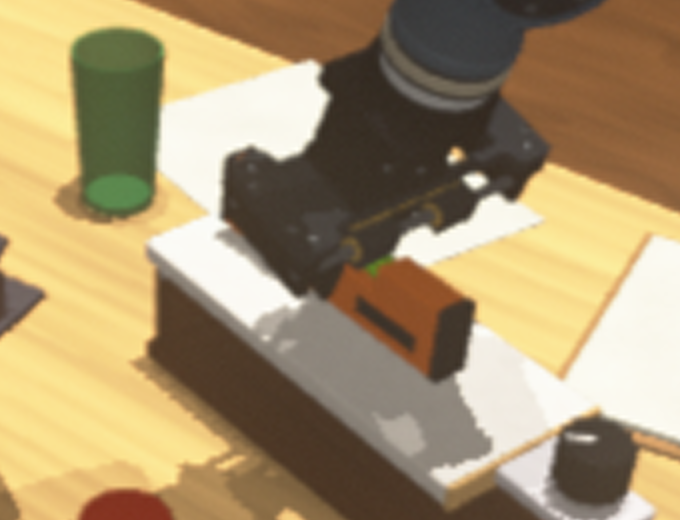

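{"method": "step_arm", "body": {
  "targets": [
    {"dx": -0.001, "dy": 0.001, "dz": 0.002, "rx": -0.3, "ry": 0, "rz": 0},
    {"dx": -0.0015, "dy": 0.002, "dz": 0.004, "rx": -0.3, "ry": 0, "rz": 0},
    {"dx": -0.002, "dy": 0.002, "dz": 0.0055, "rx": -0.3, "ry": 0, "rz": 0},
    {"dx": -0.0025, "dy": 0.002, "dz": 0.007, "rx": -0.3, "ry": 0, "rz": 0},
    {"dx": -0.0025, "dy": 0.002, "dz": 0.007, "rx": -0.3, "ry": 0, "rz": 0}
  ]
}}

```text
time: 10.22
position: [0.5764, -0.0387, 0.1262]
tool_rot: [0.767, 0.618, 0.134, -0.106]
ft_force: [0.0, -0.4, -2.6]
grip_width: 0.0238
```

{"method": "step_arm", "body": {
  "targets": [
    {"dx": -0.0003, "dy": 0, "dz": 0.001, "rx": 0, "ry": 0, "rz": 0},
    {"dx": -0.0006, "dy": 0, "dz": 0.002, "rx": 0, "ry": 0, "rz": 0},
    {"dx": -0.0008, "dy": 0, "dz": 0.0025, "rx": 0, "ry": 0, "rz": 0},
    {"dx": -0.001, "dy": 0, "dz": 0.003, "rx": 0, "ry": 0, "rz": 0},
    {"dx": -0.001, "dy": 0, "dz": 0.003, "rx": 0, "ry": 0, "rz": 0}
  ]
}}

```text
time: 10.85
position: [0.5764, -0.0385, 0.1232]
tool_rot: [0.767, 0.618, 0.134, -0.106]
ft_force: [-0.4, -0.5, -1.9]
grip_width: 0.0239
```

{"method": "step_arm", "body": {
  "targets": [
    {"dx": -0.0002, "dy": 0, "dz": 0.0007, "rx": 0, "ry": 0, "rz": 0},
    {"dx": -0.0004, "dy": 0, "dz": 0.0013, "rx": 0, "ry": 0, "rz": 0},
    {"dx": -0.0006, "dy": 0, "dz": 0.002, "rx": 0, "ry": 0, "rz": 0},
    {"dx": -0.0006, "dy": 0, "dz": 0.002, "rx": 0, "ry": 0, "rz": 0},
    {"dx": -0.0006, "dy": 0, "dz": 0.002, "rx": 0, "ry": 0, "rz": 0}
  ]
}}

```text
time: 11.48
position: [0.5765, -0.0386, 0.1231]
tool_rot: [0.767, 0.618, 0.135, -0.106]
ft_force: [-3.0, -3.1, 12.0]
grip_width: 0.0236
```

```bash
python3 - <<'E'
from p2 import *
o=state(); print(o['ft_force'],o['moment'],o['position'])
for n,roi in (('side',(330,450,190,290)),):
    c=cam(n); over(c,[],roi,6,f'pics/low2_{n}.png')
E
```

```text
[-3.00010004 -3.0892479  12.0189582 ] [0.06397756 0.835573   0.22808995] [ 0.57646033 -0.03855267  0.12313667]
```

View pics/low2_side.png

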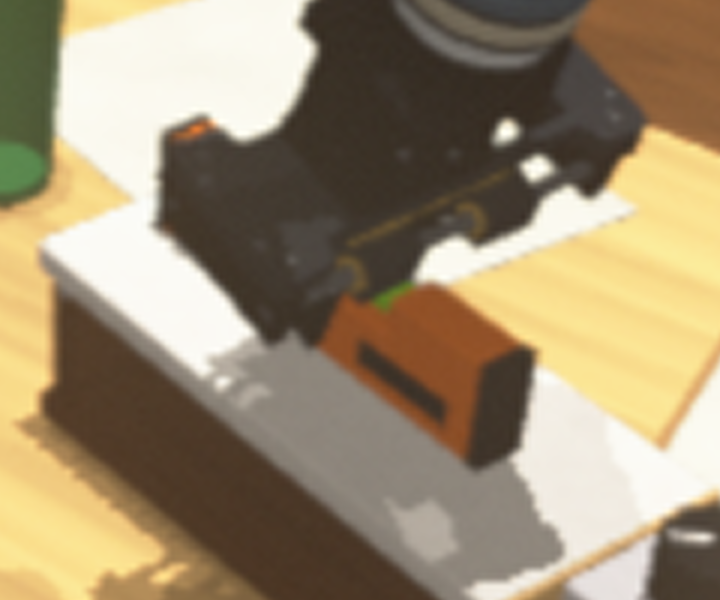

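Contact at about 14 N. I'll ease off slightly and release.

{"method": "step_arm", "body": {
  "targets": [
    {"dx": 0.0002, "dy": 0, "dz": -0.0002, "rx": 0, "ry": 0, "rz": 0},
    {"dx": 0.0002, "dy": 0, "dz": -0.0002, "rx": 0, "ry": 0, "rz": 0},
    {"dx": 0.0002, "dy": 0, "dz": -0.0002, "rx": 0, "ry": 0, "rz": 0},
    {"dx": 0.0002, "dy": 0, "dz": -0.0002, "rx": 0, "ry": 0, "rz": 0},
    {"dx": 0.0002, "dy": 0, "dz": -0.0002, "rx": 0, "ry": 0, "rz": 0}
  ]
}}

```text
time: 12.15
position: [0.5766, -0.0385, 0.1232]
tool_rot: [0.767, 0.618, 0.135, -0.106]
ft_force: [0.8, -0.5, -1.2]
grip_width: 0.0239
```

{"method": "step_arm", "body": {
  "targets": [
    {"dx": 0, "dy": 0, "dz": 0, "rx": 0, "ry": 0, "rz": 0},
    {"dx": 0, "dy": 0, "dz": 0, "rx": 0, "ry": 0, "rz": 0},
    {"dx": 0, "dy": 0, "dz": 0, "rx": 0, "ry": 0, "rz": 0},
    {"dx": 0, "dy": 0, "dz": 0, "rx": 0, "ry": 0, "rz": 0},
    {"dx": 0, "dy": 0, "dz": 0, "rx": 0, "ry": 0, "rz": 0}
  ],
  "gripper": 0.75
}}

```text
time: 12.78
position: [0.5766, -0.0385, 0.1232]
tool_rot: [0.767, 0.618, 0.135, -0.106]
ft_force: [-0.1, 0.3, 1.0]
grip_width: 0.0627
```

```bash
python3 - <<'E'
from p2 import *
o=state(); print(o['ft_force'],o['grip_width'],o['position'])
for n,roi in (('side',(330,450,190,290)),):
    c=cam(n); over(c,[],roi,6,f'pics/rel_{n}.png')
E
```

```text
[-0.12424979  0.33619768  0.97104052] 0.06265520013485712 [ 0.57659286 -0.03846981  0.12324668]
```

View pics/rel_side.png

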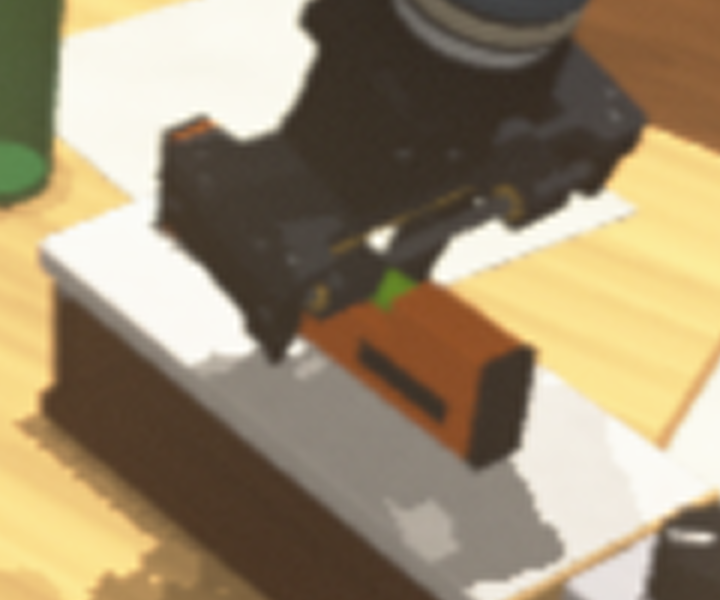

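The level is free and standing on its edge. I'll locate the knob precisely from the early images before retreating.

```bash
python3 - <<'E'
from p2 import *
for n in ('top','side'):
    c=dict(np.load(f'{n}0.npz')); P=cloud(c)
    m=(c['depth']>0)&(abs(P[...,0]-.535)<.035)&(abs(P[...,1]+.228)<.035)&(P[...,2]>.118)&(P[...,2]<.135)
    Q=P[m]; print(n,len(Q),Q.mean(0),Q.min(0),Q.max(0),cv2.minEnclosingCircle((Q[:,:2]*1000).astype(np.float32)))
p,_=None,None
K=BM+RB@[0,-.18,.0]; print(K)
o=state(); R0=Ro.from_quat(o['tool_rot']).as_matrix(); 
path(o['position']+[-.0,-.03,.11],R0,o['q'],5)
E
```

```text
top 291 [ 0.53358237 -0.23262705  0.12416839] [ 0.512953   -0.25487261  0.11806755] [ 0.55477583 -0.21202053  0.1290629 ] ((533.9387817382812, -233.4927215576172), 21.777551651000977)
side 236 [ 0.52985792 -0.23157494  0.12357321] [ 0.51050908 -0.25243967  0.11807674] [ 0.5546256  -0.20862677  0.12747607] ((532.5083618164062, -230.7675018310547), 22.259687423706055)
[ 0.5350256  -0.22778784  0.08647767]
t 12.825 q0 [-0.43  0.64  1.68  0.42  0.93 -0.49] goal [-0.475  0.495  1.579  0.362  1.18  -0.419] 0.0 F [-1.  -1.   0.5]
[  1.9   1.3 -22.7] [-0.   0.2 -0.1] p [ 0.577 -0.044  0.145] [-0.44  0.61  1.67  0.41  0.98 -0.48] 0.0 0.04
[  3.8   2.7 -45.4] [-0.1  0.2 -0.1] p [ 0.577 -0.05   0.167] [-0.45  0.58  1.65  0.4   1.03 -0.47] 0.0 0.05
[  5.7   4.  -68. ] [-0.1  0.2 -0.1] p [ 0.577 -0.056  0.189] [-0.46  0.55  1.63  0.39  1.08 -0.45] 0.0 0.05
[  7.7   5.4 -90.7] [-0.   0.2 -0.1] p [ 0.577 -0.062  0.211] [-0.47  0.52  1.61  0.37  1.13 -0.44] 0.0 0.05
[   9.6    6.7 -113.4] [-0. -0.  0.] p [ 0.577 -0.068  0.233] [-0.47  0.5   1.58  0.36  1.18 -0.42] 0.0 0.05
```

{"method": "step_arm", "body": {
  "targets": [
    {"dx": 0, "dy": 0, "dz": -0.012, "rx": 0, "ry": 0, "rz": 0},
    {"dx": 0, "dy": 0, "dz": -0.03, "rx": 0, "ry": 0, "rz": 0},
    {"dx": 0, "dy": 0, "dz": -0.05, "rx": 0, "ry": 0, "rz": 0},
    {"dx": 0, "dy": 0, "dz": -0.08, "rx": 0, "ry": 0, "rz": 0},
    {"dx": 0, "dy": 0, "dz": -0.11, "rx": 0, "ry": 0, "rz": 0}
  ]
}}

```text
time: 13.45
position: [0.5683, -0.0756, 0.229]
tool_rot: [0.767, 0.618, 0.135, -0.106]
ft_force: [1.0, -0.7, 0.2]
grip_width: 0.065
```

```bash
python3 - <<'E'
from p2 import *
ks=np.array([.533,-.232,.115+.09]); R=fk([-.595,.661,1.663,0,.818,-.6],G)[1]
R=np.linalg.svd(R)[0]@np.linalg.svd(R)[2]
z=np.array([0,0,-1.]); y=R[:,1]-z*(R[:,1]@z); y/=np.linalg.norm(y); R=np.c_[np.cross(y,z),y,z]; np.save('Rk.npy',R); print(R.round(3))
path(ks,R,[-.6,.55,1.6,0,1,-.6],6)
for n,roi in (('side',(300,470,180,310)),('top',(300,480,150,270))):
    c=cam(n); over(c,[],roi,4,f'pics/st_{n}.png')
E
```

```text
[[-0.005  1.     0.   ]
 [ 1.     0.005  0.   ]
 [ 0.     0.    -1.   ]]
t 13.45 q0 [-0.5   0.49  1.6   0.36  1.17 -0.44] goal [-0.602  0.514  1.584 -0.     1.044 -0.607] 0.0 F [ 1.  -0.7  0.2]
[-26.5  -0.2  -5.3] [ 0.1 -3.4 -2. ] p [ 0.562 -0.102  0.225] [-0.51  0.49  1.6   0.3   1.15 -0.47] 0.0 0.06
[-53.   -0.4 -10.5] [ 0.3 -6.7 -4. ] p [ 0.557 -0.128  0.221] [-0.53  0.49  1.59  0.24  1.13 -0.5 ] 0.0 0.06
[-79.5  -0.6 -15.8] [  0.6 -10.   -6. ] p [ 0.551 -0.154  0.217] [-0.55  0.5   1.59  0.18  1.11 -0.52] 0.0 0.06
[-106.    -0.8  -21. ] [  1.1 -13.2  -8.1] p [ 0.545 -0.18   0.213] [-0.57  0.5   1.59  0.12  1.09 -0.55] 0.0 0.06
[-132.5   -1.   -26.3] [  1.7 -16.4 -10.2] p [ 0.539 -0.206  0.209] [-0.58  0.51  1.59  0.06  1.07 -0.58] 0.0 0.06
[-159.1   -1.3  -31.5] [  2.4 -19.6 -12.4] p [ 0.533 -0.232  0.205] [-0.6   0.51  1.58 -0.    1.04 -0.61] 0.0 0.06
```

View pics/st_side.png

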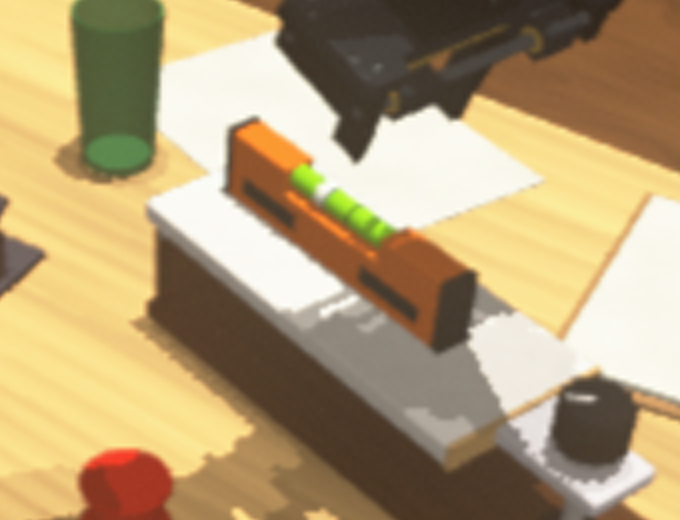

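View pics/st_top.png

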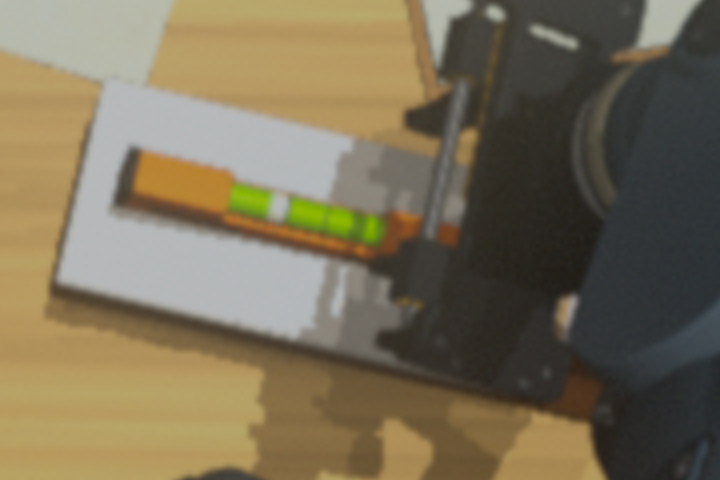

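The level stands on edge along the shelf. In the top crop the vial spans x 230–388 and the bubble is at about 278, roughly 16 mm towards the hinge end, which agrees with the 0.0435 rad slope. That calls for about 2.2 rad of knob. Moving above the knob.

{"method": "step_arm", "body": {
  "targets": [
    {"dx": -0.03, "dy": 0, "dz": -0.006, "rx": 0.2, "ry": -3.9, "rz": -2.3},
    {"dx": -0.064, "dy": -0.0005, "dz": -0.0127, "rx": 0.4, "ry": -8.0, "rz": -4.8},
    {"dx": -0.095, "dy": -0.001, "dz": -0.019, "rx": 1.0, "ry": -12.0, "rz": -7.3},
    {"dx": -0.127, "dy": -0.001, "dz": -0.025, "rx": 1.6, "ry": -15.8, "rz": -9.8},
    {"dx": -0.159, "dy": -0.001, "dz": -0.0315, "rx": 2.4, "ry": -19.6, "rz": -12.4}
  ],
  "gripper": 1
}}

```text
time: 14.18
position: [0.5348, -0.2343, 0.2072]
tool_rot: [0.705, 0.709, 0.0, 0.004]
ft_force: [-0.1, 0.3, -0.2]
grip_width: 0.087
```

```bash
python3 - <<'E'
from p2 import *
R=np.load('Rk.npy'); plan([.533,-.232,.116],R)
for n,roi in (('side',(320,500,210,330)),('top',(360,540,160,290))):
    c=cam(n); over(c,[],roi,4,f'pics/kn_{n}.png')
E
```

```text
d mm [ 2.8 -2.4 91.2] rv [ 0.37  0.3  -0.03] | t 14.18 pos [ 0.5348 -0.2343  0.2072] q [-0.6   0.51  1.58 -0.    1.04 -0.61] F [-0.1  0.3 -0.2] w 0.087
```

View pics/kn_side.png

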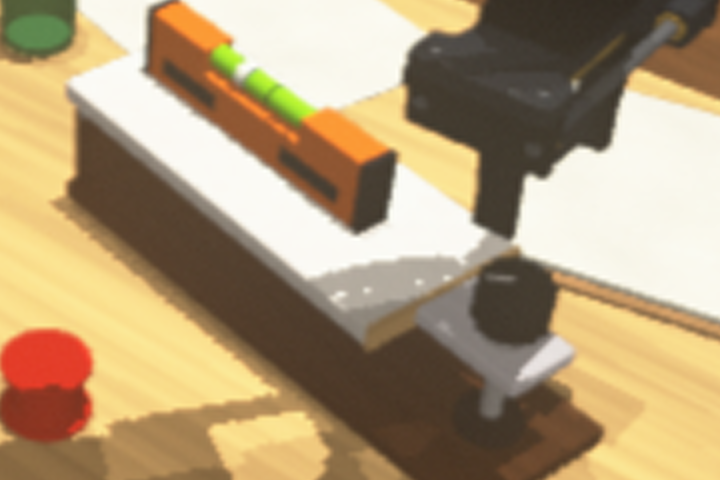

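{"method": "step_arm", "body": {
  "targets": [
    {"dx": 0.001, "dy": -0.001, "dz": 0.02, "rx": 0.2, "ry": 0.2, "rz": 0},
    {"dx": 0.003, "dy": -0.002, "dz": 0.045, "rx": 0.4, "ry": 0.3, "rz": 0},
    {"dx": 0.003, "dy": -0.0025, "dz": 0.07, "rx": 0.4, "ry": 0.3, "rz": 0},
    {"dx": 0.003, "dy": -0.0025, "dz": 0.085, "rx": 0.4, "ry": 0.3, "rz": 0},
    {"dx": 0.003, "dy": -0.0025, "dz": 0.091, "rx": 0.4, "ry": 0.3, "rz": 0}
  ]
}}

```text
time: 14.9
position: [0.5326, -0.2315, 0.1152]
tool_rot: [0.707, 0.708, 0.0, -0.001]
ft_force: [-0.2, -0.1, 0.2]
grip_width: 0.0871
```

{"method": "step_arm", "body": {
  "targets": [
    {"dx": 0, "dy": 0, "dz": 0, "rx": 0, "ry": 0, "rz": 0},
    {"dx": 0, "dy": 0, "dz": 0, "rx": 0, "ry": 0, "rz": 0},
    {"dx": 0, "dy": 0, "dz": 0, "rx": 0, "ry": 0, "rz": 0},
    {"dx": 0, "dy": 0, "dz": 0, "rx": 0, "ry": 0, "rz": 0},
    {"dx": 0, "dy": 0, "dz": 0, "rx": 0, "ry": 0, "rz": 0}
  ],
  "gripper": 0.3,
  "force": 30
}}

```text
time: 15.52
position: [0.5327, -0.2315, 0.1154]
tool_rot: [0.707, 0.708, 0.0, -0.001]
ft_force: [0.4, -0.3, 0.4]
grip_width: 0.0452
```

```bash
python3 - <<'E'
from p2 import *
R=np.load('Rk.npy'); plan([.533,-.232,.116],R)
for n,roi in (('side',(320,500,210,330)),('top',(360,540,160,290))):
    c=cam(n); over(c,[],roi,4,f'pics/kg_{n}.png')
E
```

```text
d mm [-0.5  0.3 -0.6] rv [-0.07 -0.14 -0.21] | t 15.53 pos [ 0.5327 -0.2315  0.1154] q [-0.6   0.64  1.65  0.    0.85 -0.61] F [ 0.4 -0.3  0.4] w 0.0452
```

View pics/kg_side.png

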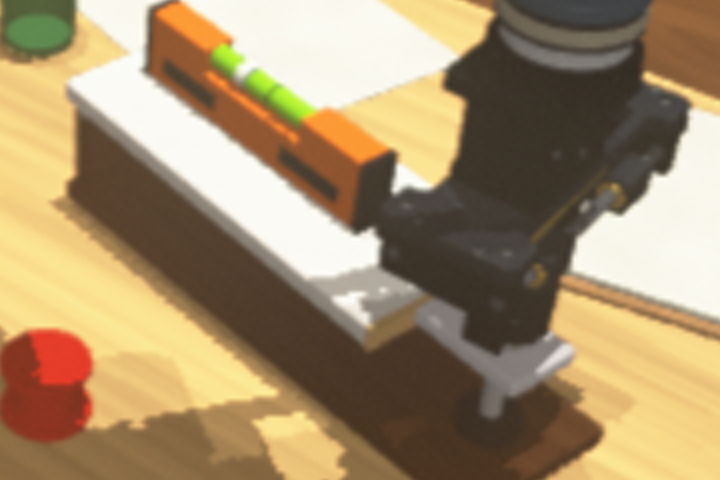

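{"method": "step_arm", "body": {
  "targets": [
    {"dx": 0, "dy": 0, "dz": 0, "rx": 0, "ry": 0, "rz": 0},
    {"dx": 0, "dy": 0, "dz": 0, "rx": 0, "ry": 0, "rz": 0},
    {"dx": 0, "dy": 0, "dz": 0, "rx": 0, "ry": 0, "rz": 0},
    {"dx": 0, "dy": 0, "dz": 0, "rx": 0, "ry": 0, "rz": 0},
    {"dx": 0, "dy": 0, "dz": 0, "rx": 0, "ry": 0, "rz": 0}
  ]
}}

```text
time: 16.25
position: [0.5335, -0.2315, 0.1154]
tool_rot: [0.707, 0.707, 0.001, -0.001]
ft_force: [1.1, 0.2, 0.2]
grip_width: 0.0395
```

The knob is gripped at 39.5 mm. Turning it 50° clockwise, lifting 1 mm per 10°.

{"method": "step_arm", "body": {
  "targets": [
    {"dx": 0, "dy": 0, "dz": -0.001, "rx": 0, "ry": 0, "rz": 10},
    {"dx": 0, "dy": 0, "dz": -0.002, "rx": 0, "ry": 0, "rz": 20},
    {"dx": 0, "dy": 0, "dz": -0.003, "rx": 0, "ry": 0, "rz": 30},
    {"dx": 0, "dy": 0, "dz": -0.0042, "rx": 0, "ry": 0, "rz": 40},
    {"dx": 0, "dy": 0, "dz": -0.0052, "rx": 0, "ry": 0, "rz": 50}
  ]
}}

```text
time: 16.88
position: [0.5337, -0.231, 0.1207]
tool_rot: [0.94, 0.34, 0.001, -0.002]
ft_force: [3.0, 2.1, 2.2]
grip_width: 0.0395
```

```bash
python3 - <<'E'
from p2 import *
o=state(); print(o['position'],o['q'].round(2),o['ft_force'],o['moment'],o['grip_width'])
for n,roi in (('side',(320,500,210,330)),('top',(300,480,150,270))):
    c=cam(n); over(c,[],roi,4,f'pics/k1_{n}.png')
E
```

```text
[ 0.53366282 -0.23098614  0.12065061] [-0.6   0.63  1.65  0.    0.86  0.27] [2.98971691 2.05498459 2.20218252] [0.53539265 0.21077234 0.19628057] 0.03947609684892272
```

View pics/k1_side.png

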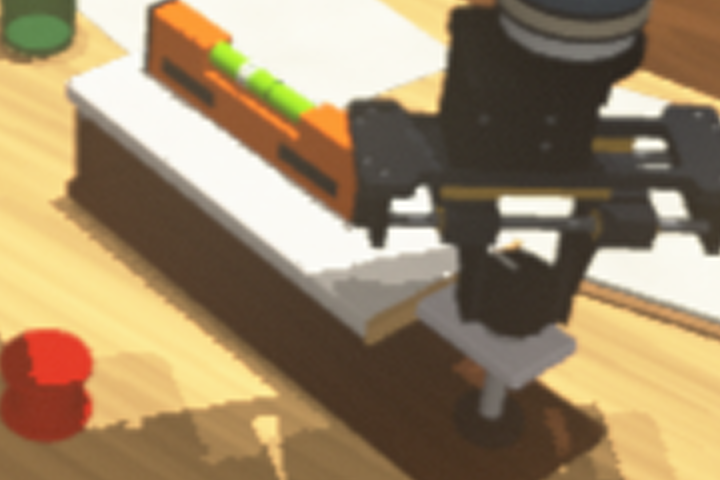

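View pics/k1_top.png

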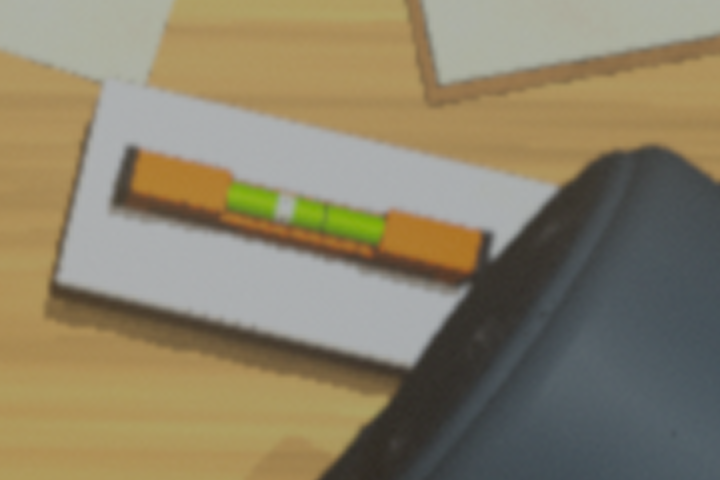

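The bubble moved from about 278 to 286 in the top crop, towards the vial centre at about 307. The gripper body clears the level's top by around 20 mm. Turning on.

{"method": "step_arm", "body": {
  "targets": [
    {"dx": 0, "dy": 0, "dz": -0.001, "rx": 0, "ry": 0, "rz": 10},
    {"dx": 0, "dy": 0, "dz": -0.002, "rx": 0, "ry": 0, "rz": 20},
    {"dx": 0, "dy": 0, "dz": -0.003, "rx": 0, "ry": 0, "rz": 30},
    {"dx": 0, "dy": 0, "dz": -0.0042, "rx": 0, "ry": 0, "rz": 40},
    {"dx": 0, "dy": 0, "dz": -0.0042, "rx": 0, "ry": 0, "rz": 40}
  ]
}}

```text
time: 17.6
position: [0.5339, -0.2308, 0.125]
tool_rot: [1.0, 0.002, 0.001, -0.002]
ft_force: [3.7, 1.7, 0.7]
grip_width: 0.0394
```

{"method": "step_arm", "body": {
  "targets": [
    {"dx": 0, "dy": 0, "dz": 0, "rx": 0, "ry": 0, "rz": 0},
    {"dx": 0, "dy": 0, "dz": 0, "rx": 0, "ry": 0, "rz": 0},
    {"dx": 0, "dy": 0, "dz": 0, "rx": 0, "ry": 0, "rz": 0},
    {"dx": 0, "dy": 0, "dz": 0, "rx": 0, "ry": 0, "rz": 0},
    {"dx": 0, "dy": 0, "dz": 0, "rx": 0, "ry": 0, "rz": 0}
  ]
}}

```text
time: 18.23
position: [0.5338, -0.2308, 0.125]
tool_rot: [1.0, 0.002, 0.001, -0.002]
ft_force: [2.1, 0.8, 1.3]
grip_width: 0.0394
```

```bash
python3 - <<'E'
from p2 import *
o=state(); print(o['position'],o['q'].round(2),o['ft_force'],o['moment'],o['grip_width'])
for n,roi in (('side',(340,420,200,260)),('top',(345,405,185,220))):
    c=cam(n); over(c,[],roi,10,f'pics/k2_{n}.png')
E
```

```text
[ 0.53384062 -0.23083246  0.12498246] [-0.6   0.63  1.64  0.01  0.87  0.96] [2.07489762 0.82735406 1.33633821] [0.33919788 0.095373   0.16513865] 0.03942963991993199
```

View pics/k2_side.png

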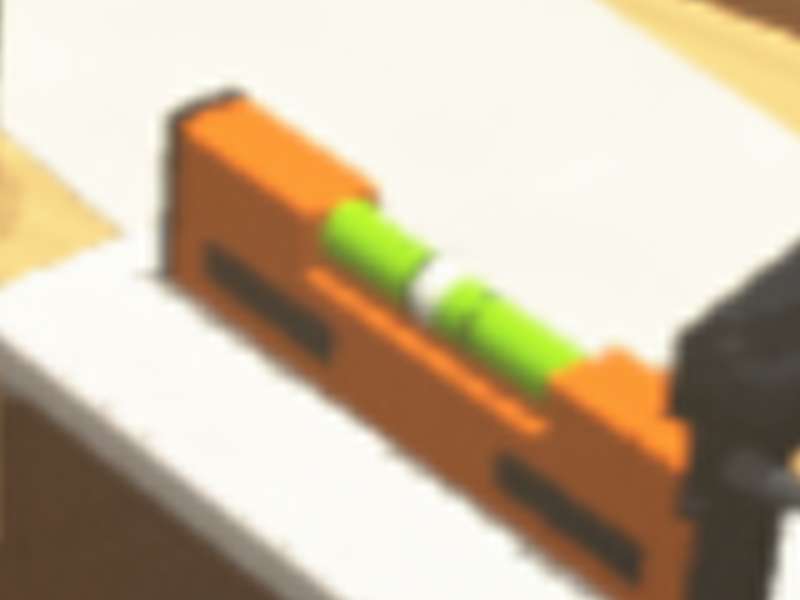

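View pics/k2_top.png

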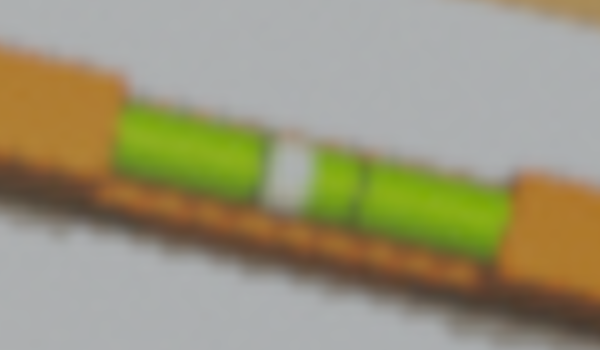

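In the top crop (x10) the lines are at x≈267 and 362 and the bubble at about 292, so it is about 5 mm off. That needs about 40° more.

{"method": "step_arm", "body": {
  "targets": [
    {"dx": 0, "dy": 0, "dz": -0.001, "rx": 0, "ry": 0, "rz": 10},
    {"dx": 0, "dy": 0, "dz": -0.002, "rx": 0, "ry": 0, "rz": 20},
    {"dx": 0, "dy": 0, "dz": -0.003, "rx": 0, "ry": 0, "rz": 30},
    {"dx": 0, "dy": 0, "dz": -0.004, "rx": 0, "ry": 0, "rz": 39},
    {"dx": 0, "dy": 0, "dz": -0.004, "rx": 0, "ry": 0, "rz": 39}
  ]
}}

```text
time: 18.95
position: [0.5338, -0.2306, 0.1292]
tool_rot: [0.944, -0.331, -0.0, -0.002]
ft_force: [1.9, 3.1, 3.0]
grip_width: 0.0391
```

{"method": "step_arm", "body": {
  "targets": [
    {"dx": 0, "dy": 0, "dz": 0, "rx": 0, "ry": 0, "rz": 0},
    {"dx": 0, "dy": 0, "dz": 0, "rx": 0, "ry": 0, "rz": 0},
    {"dx": 0, "dy": 0, "dz": 0, "rx": 0, "ry": 0, "rz": 0},
    {"dx": 0, "dy": 0, "dz": 0, "rx": 0, "ry": 0, "rz": 0},
    {"dx": 0, "dy": 0, "dz": 0, "rx": 0, "ry": 0, "rz": 0}
  ]
}}

```text
time: 19.58
position: [0.5339, -0.2306, 0.1292]
tool_rot: [0.944, -0.331, -0.0, -0.002]
ft_force: [2.7, 1.5, 2.2]
grip_width: 0.039
```

```bash
python3 - <<'E'
from p2 import *
o=state(); print(o['position'],o['q'].round(2),o['ft_force'],o['moment'],o['grip_width'])
for n,roi in (('side',(340,420,200,260)),('top',(345,405,185,220))):
    c=cam(n); over(c,[],roi,10,f'pics/k3_{n}.png')
E
```

```text
[ 0.53385502 -0.23057176  0.12920767] [-0.6   0.62  1.64  0.01  0.88  1.64] [2.71739977 1.54870076 2.15717663] [0.31881389 0.19774313 0.02477232] 0.03899253536898127
```

View pics/k3_top.png

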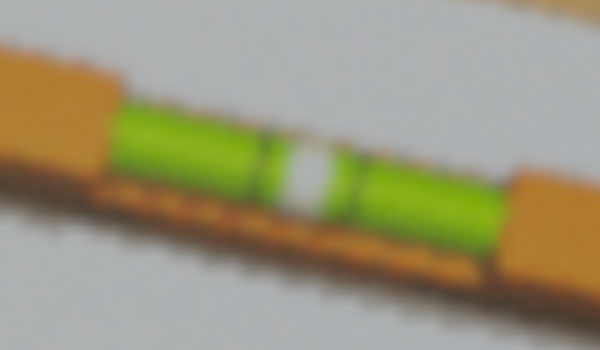

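View pics/k3_side.png

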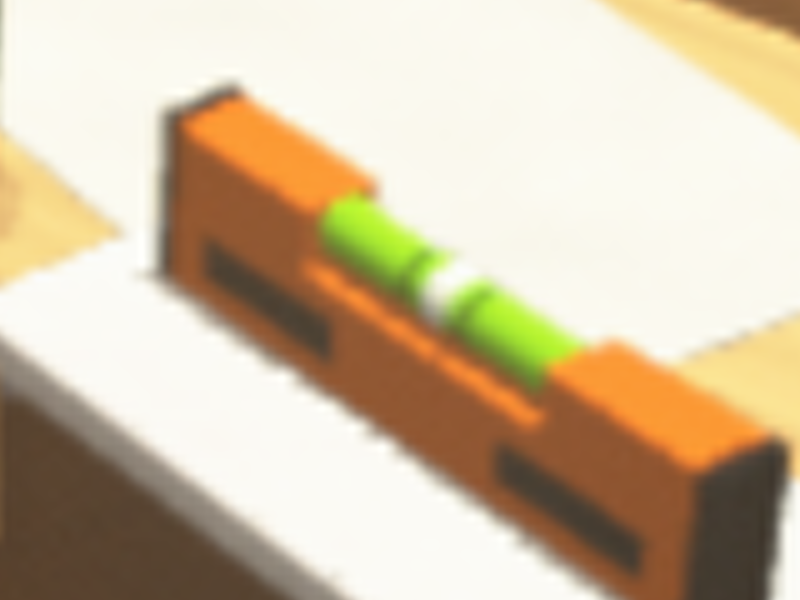

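The bubble (284–331) now sits midway between the lines (261 and 357). Letting go of the knob.

{"method": "step_arm", "body": {
  "targets": [
    {"dx": 0, "dy": 0, "dz": 0, "rx": 0, "ry": 0, "rz": 0},
    {"dx": 0, "dy": 0, "dz": 0, "rx": 0, "ry": 0, "rz": 0},
    {"dx": 0, "dy": 0, "dz": 0, "rx": 0, "ry": 0, "rz": 0},
    {"dx": 0, "dy": 0, "dz": 0, "rx": 0, "ry": 0, "rz": 0},
    {"dx": 0, "dy": 0, "dz": 0, "rx": 0, "ry": 0, "rz": 0}
  ],
  "gripper": 0.8
}}

```text
time: 20.3
position: [0.5338, -0.2306, 0.1291]
tool_rot: [0.944, -0.331, -0.0, -0.002]
ft_force: [0.5, -0.3, -0.2]
grip_width: 0.0692
```

{"method": "step_arm", "body": {
  "targets": [
    {"dx": 0, "dy": 0, "dz": -0.015, "rx": 0, "ry": 0, "rz": 0},
    {"dx": 0, "dy": 0, "dz": -0.035, "rx": 0, "ry": 0, "rz": 0},
    {"dx": 0, "dy": 0, "dz": -0.06, "rx": 0, "ry": 0, "rz": 0},
    {"dx": 0, "dy": 0, "dz": -0.085, "rx": 0, "ry": 0, "rz": 0},
    {"dx": 0, "dy": 0, "dz": -0.11, "rx": 0, "ry": 0, "rz": 0}
  ]
}}

```text
time: 20.92
position: [0.5337, -0.2311, 0.2411]
tool_rot: [0.944, -0.331, 0.001, -0.002]
ft_force: [1.1, -0.1, -0.2]
grip_width: 0.0695
```

```bash
python3 - <<'E'
from p2 import *
o=state(); print(o['time'],o['position'],o['q'].round(2),o['ft_force'],o['grip_width'])
for n,roi in (('side',(340,420,200,260)),('top',(320,420,175,235))):
    c=cam(n); over(c,[],roi,8,f'pics/k4_{n}.png'); np.savez(f'k4_{n}.npz',**c)
    P=cloud(c); h=cv2.cvtColor(c['img'],cv2.COLOR_BGR2HSV)
    m=(h[...,1]>150)&(h[...,0]<45)&(c['depth']>0)&(abs(P[...,0]-.575)<.07)&(abs(P[...,1]+.04)<.13)&(P[...,2]>.11)&(P[...,2]<.17); Q=P[m]
    x,r=boxfit(Q,[.576,-.04,.122,-.215,0],[.012,.1,.025],0); print(n,len(Q),x.round(4),np.median(r))
    T=Q[Q[:,2]>.14]; print('top z',np.median(T[:,2]) if len(T) else None)
E
```

```text
20.925 [ 0.53374214 -0.23112493  0.24113804] [-0.6   0.47  1.54  0.    1.13  1.64] [ 1.14488081 -0.08561622 -0.21176045] 0.06950577308198343
side 867 [ 0.5772 -0.035   0.1249 -0.2134  0.    ] 0.0010534410348495542
top z 0.14919126735230104
top 836 [ 0.5796 -0.0408  0.1246 -0.2187  0.    ] 0.0013392002802951278
top z 0.14938285079379265
```

View pics/k4_top.png

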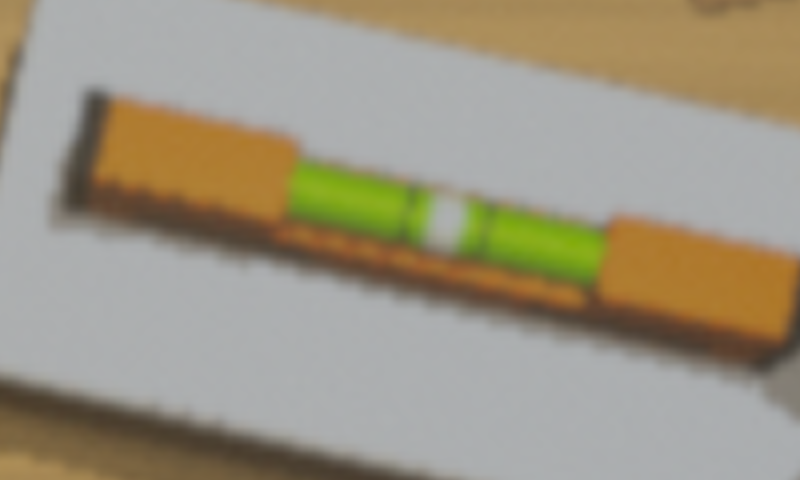

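View pics/k4_side.png

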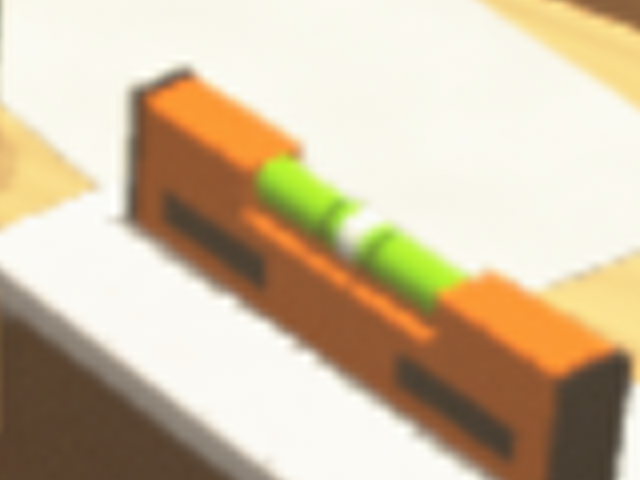

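Still centred with the gripper away: lines at x≈410 and 485 in the top crop, bubble at about 446. The level measures 0.1495 m at its top. I'll press with shut fingers on the solid hinge-side part, which leaves the vial visible.

```bash
python3 - <<'E'
from p2 import *
yl=np.array([.2145,.9767,0]); z=np.array([0,0,-1.])
o=state(); R0=Ro.from_quat(o['tool_rot']).as_matrix(); print(R0.round(2))
for s in (1,-1):
    y=s*yl; R=np.c_[np.cross(y,z),y,z]; print(s); path([.5935,.030,.215],R,[-.14,.5,1.55,0,1.1,o['q'][5]+.5],6)
    if s==1: np.save('Rp1.npy',R)
    else: np.save('Rp-1.npy',R)
E
```

```text
[[ 0.78 -0.62  0.01]
 [-0.62 -0.78 -0.  ]
 [ 0.01 -0.   -1.  ]]
1
t 21.025 q0 [-0.6   0.47  1.54  0.    1.13  1.64] goal [-0.143  0.476  2.059  1.958  0.     2.827] 0.64729 F [-0.2 -1.3  0.8]
[-19.8 -40.2   4.7] [16.5  2.3 17.2] p [ 0.545 -0.189  0.238] [-0.67  0.42  1.69  0.34  0.97  1.69] 0.0 0.34
[-39.6 -80.3   9.5] [30.5  0.9 38.3] p [ 0.555 -0.145  0.234] [-0.69  0.41  1.84  0.7   0.83  1.77] 0.0 0.35
[ -59.3 -120.5   14.2] [41.  -3.1 62.5] p [ 0.564 -0.101  0.229] [-0.66  0.41  1.98  1.07  0.68  1.88] 0.0 0.37
[ -79.1 -160.6   19. ] [47.2 -8.2 89.3] p [ 0.574 -0.057  0.224] [-0.54  0.41  2.08  1.45  0.51  2.07] 0.0 0.38
[ -98.9 -200.8   23.7] [ 48.5 -12.6 117.9] p [ 0.584 -0.014  0.22 ] [-0.35  0.41  2.08  1.68  0.27  2.48] 0.0 0.41
[-118.7 -240.9   28.5] [ 44.7 -13.9 147.7] p [0.594 0.03  0.215] [-0.14  0.43  2.03  1.94  0.    2.85] 0.0783 0.37
-1
t 21.025 q0 [-0.6   0.47  1.54  0.    1.13  1.64] goal [-0.136  0.518  1.541 -0.     1.083  1.651] 0.0 F [-0.2 -1.3  0.8]
[-19.8 -40.2   4.7] [-0.  -0.1 -4.4] p [ 0.545 -0.189  0.238] [-0.53  0.46  1.56  0.    1.11  1.64] 0.0 0.08
[-39.6 -80.3   9.5] [-0.  -0.2 -8.8] p [ 0.555 -0.145  0.234] [-0.45  0.47  1.58  0.    1.09  1.64] 0.0 0.08
[ -59.3 -120.5   14.2] [ -0.1  -0.2 -13.1] p [ 0.564 -0.101  0.229] [-0.37  0.47  1.58  0.    1.08  1.64] 0.0 0.08
[ -79.1 -160.6   19. ] [ -0.1  -0.3 -17.5] p [ 0.574 -0.057  0.224] [-0.29  0.48  1.58  0.    1.08  1.65] 0.0 0.08
[ -98.9 -200.8   23.7] [ -0.1  -0.4 -21.9] p [ 0.584 -0.014  0.22 ] [-0.21  0.5   1.56  0.    1.08  1.65] 0.0 0.08
[-118.7 -240.9   28.5] [ -0.2  -0.4 -26.3] p [0.594 0.03  0.215] [-0.14  0.52  1.54 -0.    1.08  1.65] 0.0 0.08
```

Using the second option, with the gripper shut on the way.

{"method": "step_arm", "body": {
  "targets": [
    {"dx": -0.022, "dy": -0.045, "dz": 0, "rx": 0, "ry": -0.1, "rz": -5},
    {"dx": -0.046, "dy": -0.094, "dz": 0.005, "rx": 0, "ry": -0.2, "rz": -10},
    {"dx": -0.07, "dy": -0.143, "dz": 0.012, "rx": -0.1, "ry": -0.2, "rz": -16},
    {"dx": -0.096, "dy": -0.194, "dz": 0.02, "rx": -0.1, "ry": -0.4, "rz": -21},
    {"dx": -0.119, "dy": -0.241, "dz": 0.026, "rx": -0.2, "ry": -0.4, "rz": -26.3}
  ],
  "gripper": 0,
  "force": 10
}}

```text
time: 21.65
position: [0.5929, 0.0322, 0.2165]
tool_rot: [0.994, -0.106, -0.0, 0.0]
ft_force: [1.6, -0.0, 0.1]
grip_width: 0.0276
```

{"method": "step_arm", "body": {
  "targets": [
    {"dx": 0, "dy": 0, "dz": 0, "rx": 0, "ry": 0, "rz": 0},
    {"dx": 0, "dy": 0, "dz": 0, "rx": 0, "ry": 0, "rz": 0},
    {"dx": 0, "dy": 0, "dz": 0, "rx": 0, "ry": 0, "rz": 0},
    {"dx": 0, "dy": 0, "dz": 0, "rx": 0, "ry": 0, "rz": 0},
    {"dx": 0, "dy": 0, "dz": 0, "rx": 0, "ry": 0, "rz": 0}
  ]
}}

```text
time: 22.28
position: [0.593, 0.0312, 0.2167]
tool_rot: [0.994, -0.107, -0.0, 0.0]
ft_force: [0.3, 0.1, 0.0]
grip_width: 0.0006
```

```bash
python3 - <<'E'
from p2 import *
R=np.load('Rp-1.npy'); plan([.5935,.030,.178],R)
o=state(); p=o['position']
for n,roi in (('side',(310,440,160,270)),('top',(300,430,150,250))):
    c=cam(n); over(c,[],roi,6,f'pics/pp_{n}.png'); print(n,(proj(c,p+[0,0,-.019])-[roi[0],roi[2]])*6,(proj(c,[.5935,.03,.1495])-[roi[0],roi[2]])*6)
E
```

```text
d mm [ 0.8  1.1 38.7] rv [0.04 0.03 0.13] | t 22.27 pos [0.593  0.0312 0.2167] q [-0.14  0.51  1.54 -0.    1.09  1.65] F [0.3 0.1 0. ] w 0.0006
side [360.39641215 232.27036613] [358.14830066 333.21065566]
top [282.65636673 238.20258685] [275.0777791 266.4152399]
```

View pics/pp_side.png

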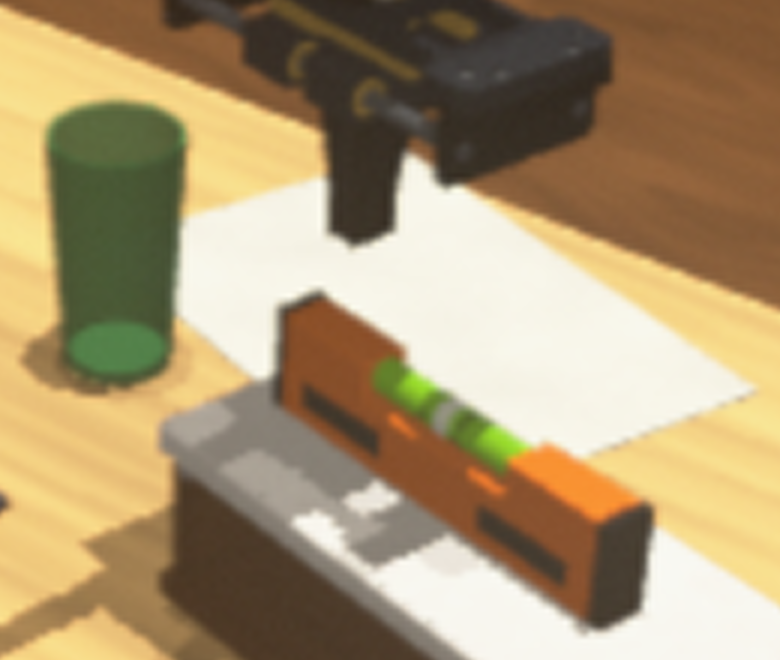

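View pics/pp_top.png

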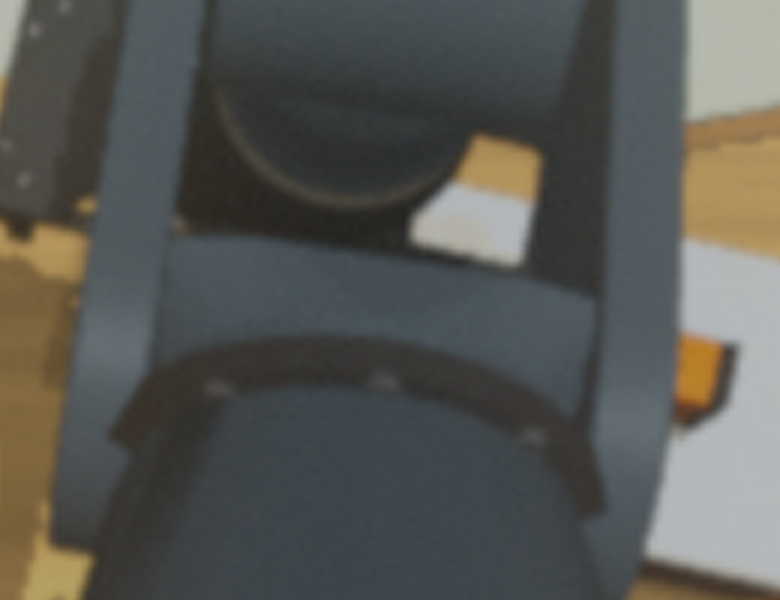

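The closed tip hangs over the hinge-side solid part. In the side crop the tip is at (361,238) and the face centre below it at about (345,333). The release pose gives the level's axis at x≈0.5915 here, so I'll shift 1.5 mm and go down to 9 mm above it.

{"method": "step_arm", "body": {
  "targets": [
    {"dx": -0.0005, "dy": 0, "dz": 0.01, "rx": 0, "ry": 0, "rz": 0.1},
    {"dx": -0.001, "dy": 0, "dz": 0.02, "rx": 0, "ry": 0, "rz": 0.1},
    {"dx": -0.0015, "dy": 0, "dz": 0.03, "rx": 0, "ry": 0, "rz": 0.1},
    {"dx": -0.0015, "dy": 0, "dz": 0.0385, "rx": 0, "ry": 0, "rz": 0.1},
    {"dx": -0.0015, "dy": 0, "dz": 0.0385, "rx": 0, "ry": 0, "rz": 0.1}
  ]
}}

```text
time: 23.0
position: [0.5908, 0.032, 0.1771]
tool_rot: [0.994, -0.107, -0.001, 0.0]
ft_force: [0.6, -0.6, 0.1]
grip_width: 0.0005
```

```bash
python3 - <<'E'
from p2 import *
R=np.load('Rp-1.npy'); plan([.5915,.031,.1695],R)
c=cam('side'); over(c,[],(330,430,180,260),8,'pics/pq_side.png')
E
```

```text
d mm [0.9 0.9 7.6] rv [0.05 0.16 0.07] | t 23.0 pos [0.5908 0.032  0.1771] q [-0.13  0.56  1.58 -0.    1.    1.65] F [ 0.6 -0.6  0.1] w 0.0005
```

View pics/pq_side.png

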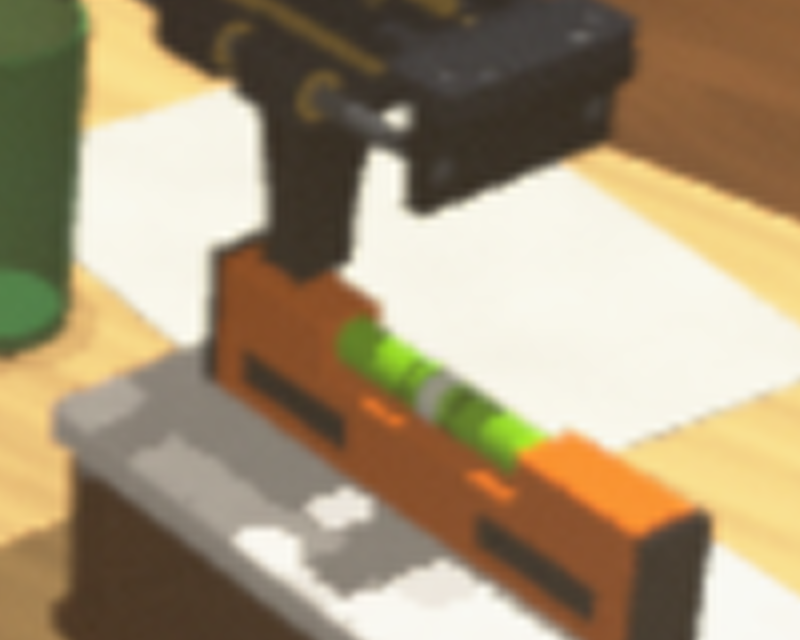

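Aligned over the orange end, clear of the vial. Going down slowly.

{"method": "step_arm", "body": {
  "targets": [
    {"dx": 0, "dy": 0.0005, "dz": 0.002, "rx": 0, "ry": 0.1, "rz": 0},
    {"dx": 0.0005, "dy": 0.0005, "dz": 0.004, "rx": 0, "ry": 0.1, "rz": 0},
    {"dx": 0.0005, "dy": 0.0005, "dz": 0.006, "rx": 0, "ry": 0.1, "rz": 0},
    {"dx": 0.0005, "dy": 0.0005, "dz": 0.0065, "rx": 0, "ry": 0.1, "rz": 0},
    {"dx": 0.0005, "dy": 0.0005, "dz": 0.0065, "rx": 0, "ry": 0.1, "rz": 0}
  ]
}}

```text
time: 23.68
position: [0.5917, 0.0314, 0.1712]
tool_rot: [0.994, -0.107, 0.0, 0.0]
ft_force: [0.3, -0.1, 0.0]
grip_width: 0.0005
```

{"method": "step_arm", "body": {
  "targets": [
    {"dx": 0, "dy": 0, "dz": 0.0005, "rx": 0, "ry": 0, "rz": 0},
    {"dx": 0, "dy": 0, "dz": 0.001, "rx": 0, "ry": 0, "rz": 0},
    {"dx": 0, "dy": 0, "dz": 0.0015, "rx": 0, "ry": 0, "rz": 0},
    {"dx": 0, "dy": 0, "dz": 0.0015, "rx": 0, "ry": 0, "rz": 0},
    {"dx": 0, "dy": 0, "dz": 0.0015, "rx": 0, "ry": 0, "rz": 0}
  ]
}}

```text
time: 24.3
position: [0.5917, 0.0314, 0.1697]
tool_rot: [0.994, -0.107, 0.0, 0.0]
ft_force: [0.3, 0.1, 0.0]
grip_width: 0.0006
```

{"method": "step_arm", "body": {
  "targets": [
    {"dx": 0, "dy": 0, "dz": 0.0005, "rx": 0, "ry": 0, "rz": 0},
    {"dx": 0, "dy": 0, "dz": 0.001, "rx": 0, "ry": 0, "rz": 0},
    {"dx": 0, "dy": 0, "dz": 0.0015, "rx": 0, "ry": 0, "rz": 0},
    {"dx": 0, "dy": 0, "dz": 0.0015, "rx": 0, "ry": 0, "rz": 0},
    {"dx": 0, "dy": 0, "dz": 0.0015, "rx": 0, "ry": 0, "rz": 0}
  ]
}}

```text
time: 24.92
position: [0.5918, 0.0314, 0.1694]
tool_rot: [0.994, -0.107, 0.0, 0.0]
ft_force: [-1.9, 0.7, 6.7]
grip_width: 0.0004
```

{"method": "step_arm", "body": {
  "targets": [
    {"dx": 0, "dy": 0, "dz": 0.0015, "rx": 0, "ry": 0, "rz": 0},
    {"dx": 0, "dy": 0, "dz": 0.0018, "rx": 0, "ry": 0, "rz": 0},
    {"dx": 0, "dy": 0, "dz": 0.0018, "rx": 0, "ry": 0, "rz": 0},
    {"dx": 0, "dy": 0, "dz": 0.0018, "rx": 0, "ry": 0, "rz": 0},
    {"dx": 0, "dy": 0, "dz": 0.0018, "rx": 0, "ry": 0, "rz": 0}
  ]
}}

```text
time: 25.55
position: [0.5919, 0.0314, 0.1694]
tool_rot: [0.994, -0.107, 0.001, 0.001]
ft_force: [-2.6, 0.8, 9.4]
grip_width: 0.0004
```

```bash
python3 - <<'E'
from p2 import *
c=cam('side'); over(c,[],(340,420,200,260),10,'pics/fin_side.png'); cv2.imwrite('pics/fin_full.png',c['img'])
c=cam('top'); cv2.imwrite('pics/fin_top.png',c['img'])
for i in range(4):
    viewer.camera('side'); o=state(); print(o['time'],o['ft_force'].round(2),o['position'].round(4),o['moment'].round(2))
E
```

```text
25.7 [-2.75 -0.57  9.63] [0.5918 0.0314 0.1694] [-0.    0.74 -0.05]
25.75 [-2.79  0.37 10.04] [0.5919 0.0314 0.1694] [-0.03  0.76 -0.06]
25.8 [-2.13  0.33  9.32] [0.5919 0.0313 0.1694] [-0.05  0.73 -0.02]
25.85 [-3.88  0.98 10.49] [0.5919 0.0314 0.1694] [-0.05  0.71  0.01]
```

View pics/fin_side.png

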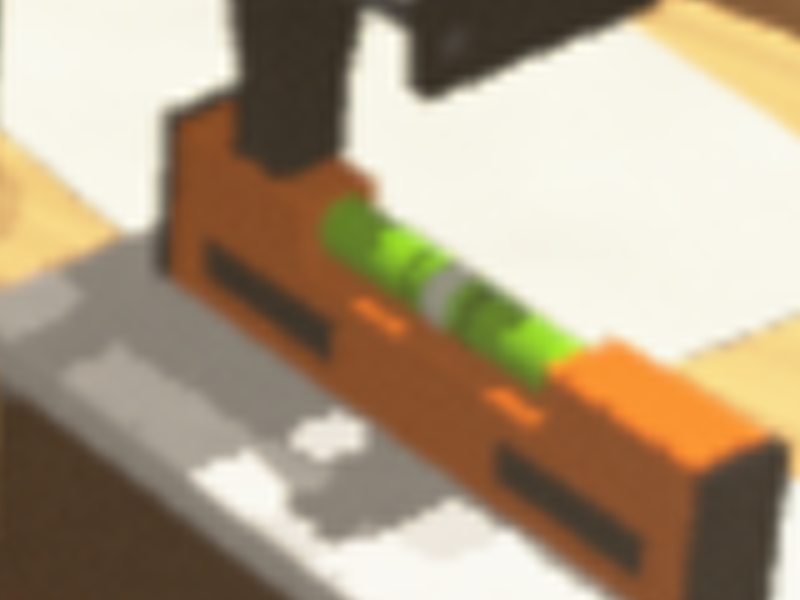

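View pics/fin_full.png

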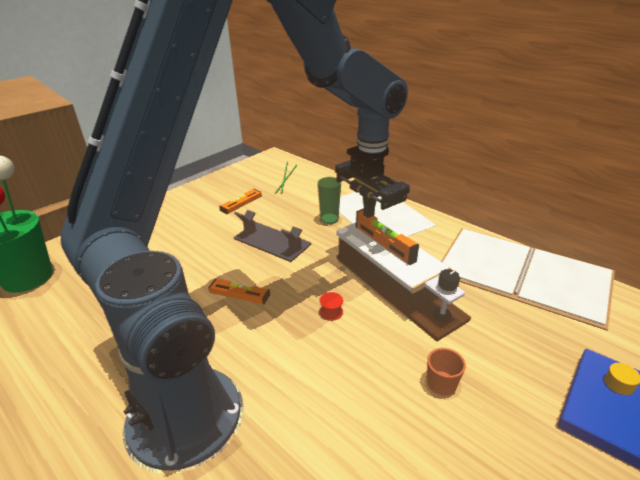

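The arm is pressing steadily at about 10 N. The bubble is at (440,290) in the side crop, the same place as when it was centred earlier, and the level is still upright. The vase, spool and pot haven't moved. Handing in.

```bash
python3 - <<'E'
from h import *
print(robot.hand_in())
E
```

```text
the job is handed in; nothing more can be done
None
```

The level is standing on its thin edge along the shelf with the bubble centred, and the job was handed in at about 26 s with the arm still pressing on it.

**What I did**
- I lifted the largest level out of its rack, set it lengthways on the shelf and let go.
- I turned the knob about 2.25 rad clockwise and let go of it.
- I then pressed straight down with shut fingers on the solid orange part at the hinge end.

**Last checks**
- **Bubble:** with the gripper clear of the knob, it sat within about 0.5 mm of the middle between the two lines. Under the press, only the side view shows the vial, because the arm blocks the top camera. There the bubble looked unchanged, but shadow makes that reading less exact.
- **Press:** it held steady at 9.3–10.5 N on the wrist sensor, about 12–13 N on the shelf with the level's weight. There was also a small sideways force of about 3 N.
- **Everything else:** the vase, spool and pot look where they started. The highest contact force I saw in the printed readings was about 14 N, when the level first touched the shelf.

**Disagreements:** the two cameras placed the standing level 2 mm apart across its width and 6 mm apart along its length. I used the release position to aim the press across the level. On the first approach to the rack, joint 4 reached its limit of -1.43 rad. I replanned that approach, and no reading showed it past the limit.

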